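Close the vacuum's dust filter box with its slotted lid and wing nut

TASK

Close the dust filter box: slip its slotted lid under the wing nut from the side so that the centre stud runs into the slot, and lay it flat inside the box's raised lip. Then spin the wing nut down until it is snug on the lid. If the nut sits too low for the lid to pass under it, spin it up first; leave the drip pan, the jar of swabs and the candle where they are.

Things in the scene. Friction and masses are not known exactly. Their poses are not given: they have to be found in the camera images.
- filter_box: grey open-topped filter box fixed to the table, 188 (x) x 128 (y) x 44 mm high, pleated filter inside; origin under its centre, on the table. Inside, a flat ledge at 40 mm height carries the lid; round it a lip, 6 mm thick, reaches 44 mm: the recess for the lid is 176 x 116 x 4 mm deep. A 10 mm steel stud stands upright at the centre. A black hose spigot sticks out 22 mm at the +x end
- seat (a point): centre of the filter box at ledge height, 40 mm above the table, axes as the box's. The underside centre of the seated lid lies here, lid's x along box's x, y along y. The lid comes in from the box's -x end, moving along +x, above the lip and below the raised washer, then is lowered
- lid: loose aluminium lid, 0.14 to 0.28 kg, plate 170 (x) x 110 (y) x 6 mm, lying flat on the table, handle up; origin at the centre of the underside, z up. A slot 16 mm wide runs along its x axis from the middle of the +x edge to 8 mm past the centre (x = 85 to -8 mm). Near the -x edge stands a black bar handle
- lid_handle (a point): centre of the lid's bar handle, 66 mm from the lid's origin towards its -x and 28 mm above its underside; axes as the lid's. The bar is 12 mm thick (x), 66 mm long (y), 24 mm high, its top 40 mm above the underside; pinch it across the 12 mm
- wing_nut (a joint): angle of the wing nut on the stud, rad; 0 where its washer just meets the seated lid; grows counter-clockwise from above, raising nut and washer 5 mm a rad. Range -0.8 to 3.6, starts 0.5 to 3.1. The lid passes over the lip and under the washer only above about 0.9, comfortably from 1.6. Stays where left; turns with 0.08 N m; 0.05 to 0.2 rad past 0 against the lid is snug
- nut_grip (a point): point on the steel wing nut's axis, mid-height of its wings, 32 mm above the washer's underside. Two upright wings, 60 mm tip to tip along this point's x, 10 mm thick, 15 to 43 mm above the washer's underside, joined by a round hub, 19 mm diameter (24 at its foot); pinch along this point's y. At angle 0 its x is the box's x
- nut_washer: round steel washer, 44 mm diameter, 4 mm thick, under the wing nut, rises and sinks with it without turning; origin at the centre of its underside
- drip_pan: small brass candle drip pan, 56 mm across, 44 mm high, bystander; origin under its centre
- swab_jar: glass jar of cotton swabs, 46 mm diameter, 90 mm high, bystander; origin under its centre
- candle: white candle lying on the table left of the work, 26 x 150 x 25 mm, bystander; origin under its centre

How it is judged:
On the way:
1. the lid lies seated in the recess round the stud while the nut is still raised clear of it (horizontal distance between lid and seat below 0.006 m and z of lid in the frame of seat between -0.002 and 0.002 m and angle between the x axis of lid and the x axis of seat, either way round below 0.08 rad and value of joint wing_nut above 0.5 rad), for 0.2 s.
At the end, for the whole second after the job is handed in: the lid lies flat in the recess (within 6 mm of the seat's centre, 2 mm in height, 0.08 rad in direction, 0.04 rad in tilt) at rest, and the wing nut is turned below 0.15 rad and its washer presses on the lid with more than 1.5 N (horizontal distance between lid and seat below 0.006 m and z of lid in the frame of seat between -0.002 and 0.002 m and angle between the x axis of lid and the x axis of seat, either way round below 0.08 rad and angle between lid's own z axis and vertical below 0.04 rad and value of joint wing_nut below 0.15 rad and contact force between nut_washer and lid above 1.5 N and linear speed of lid below 0.01 m/s); the robot touches nothing.
It fails at once if the drip pan is moved more than 30 mm (distance of drip_pan from where it was at the start of the episode above 0.03 m).
It fails at once if the jar of swabs is moved more than 30 mm (distance of swab_jar from where it was at the start of the episode above 0.03 m).
It fails at once if the jar of swabs is tipped (angle between swab_jar's own z axis and vertical above 0.5 rad).
It fails at once if the candle is moved more than 40 mm (distance of candle from where it was at the start of the episode above 0.04 m).
It also fails if it takes over 72 s, if anything falls off the work surface, if the arm or the gripper's body presses on something with over 40 N, if the wrist force passes 120 N, or if a joint passes its speed limit or range.

ROBOT

A 6-joint arm with a two-finger parallel gripper is mounted at the origin on a cart in front of the work surface, level with it; the furniture and walls round the work are solid. World frame = base frame: x ahead of the robot, y to its left, z up, the work surface at z = 0. Lengths are in m, angles in rad, forces in N, time in s.
With the tool pointing down it reaches from about 0.3 to 1 m from the base axis. Payload 5.1 kg.
Tool frame: the origin (TCP) lies between the finger pads; the fingertips stand 17 mm ahead of it and the grasp point (between the pads) lies 2 mm behind it; z points along the fingers, y is the direction in which the jaws open and shut (so a half turn about z gives the same grasp; the last joint's range is limited). The gripper opens to 95 mm and grips with 3 to 60 N. Pads are 20 mm wide; open, the fingers measure 119 mm over their backs; the gripper's body (75 mm by 180 mm) begins 59 mm behind the grasp point.
Start: joints at [-1.226, 0.124, 1.65, -0, 1.367, -0.083], TCP at [0.27, -0.591, 0.232] pointing down, gripper open.
Joint ranges: [-2.61, 2.61], [-1.02, 2.33], [0.03, 2.71], [-1.35, 4.49], [0.32, 2.68], [-2.91, 2.91]. Speed limits (rad/s): [2.57, 2.57, 3.14, 3.14, 3.14, 3.14].

INTERFACE

Orientations are given as a unit quaternion [w, x, y, z].
In Python, from rig import robot, get_image, camera_params, job, spot_in, masks_of, place_of gives the robot as it stands.
- The arm moves only by the tool carry_out, never from a script. Its argument "series" is a list of rows, each an object of numbers: "x", "y", "z": the shift along the tool's x, y, z in m; "ax", "ay", "az": the turn, a rotation vector about the tool's x, y, z in degrees. In form: [{"x": .., "y": .., "z": .., "ax": .., "ay": .., "az": ..}, ...]. A call has 1 to 12 rows; each row shifts and turns the commanded pose from where the row before left it, along the tool's axes as they then stand; what a row does not reach is not made up. A row lasts 1/10 s, in which the tool goes at most 50 mm and 8.59 degrees, less where a joint would pass 70% of its speed; a pose out of reach is approached as far as the arm can. A call is refused whole if a number of a shift passes 0.05 or a number of a turn 8.59, either way. A call with a gripper value outside its range is refused whole. "claw" is the opening, from 0 (shut) to 1 (fully open), set as the call begins (left out, the last holds). The fingers move at their own pace and stop on an object; the grip force is fixed at half the most. Time passes only in rows, so rows that do not move let the fingers close. It gives the time, the measured TCP pose, the force and the opening at its end, in the units of the state.
- robot.read_state(): the state, without advancing time (a new reading comes with each control period).
- get_image(name): name is "scene" or "top"; returns the picture (480x640x3 uint8, red, green, blue); there is no depth.
- camera_params(name): a dict with "fx", "fy", "cx", "cy" (pixels), "origin" and "rotation" of the camera in the world. Camera axes: x right, y up, looking along -z (the intrinsics and any distortion apply to the point x, -y, -z); pixel columns grow to the right and rows downward; lengths in m; the calibration is good to about 2 mm. A picture is of the moment at which its call begins. camera_params takes no time and is no camera call.
- job.hand_in(): hands the job in, once; it reports no verdict.
Trained networks look in the newest picture that a camera, given by its name, has taken for a name from the list of things; names that differ only in an ending like _2 or _b are one class to them, and where a whole thing is asked for, a point or a joint stands for the part that bears it (a point fixed in the world has none). Each returns a list of dicts, best first, with "confidence" (0 to 1); they miss things now and then, are a little off and sometimes report something else, mostly with a low value. They report only what shows in the picture. A call takes as long as a camera call.
- spot_in(thing, camera): "at" ([column, row] in pixels, amid what is visible of it).
- masks_of(thing, camera): "pixels" (480x640 bool, what is visible of it) and "at" ([column, row] in pixels, amid what is visible of it).
- place_of(thing, camera): "at" ([column, row] in pixels: a listed point, or the origin of a listed thing).
The state is a dict: "time": time; "joint_pos": joint angles; "qd": joint speeds; "tau": joint torques, N m; "eef_pos": TCP position; "orientation": TCP orientation; "contact_force": force on the tool from outside, world axes, zero at the start; "torque": the same for the moment, N m; "width": finger opening in m.
Only numpy, scipy, OpenCV 4.12 (cv2) and the standard library are available. Lean on these libraries where they do the work, as an engineer would, in place of code of your own. Each camera call takes 0.05 s, during which the arm holds its last target.

## Working session

There is one attempt and no reset: what is moved stays moved. The work goes in short steps, Python scripts to look and compute and a tool call to move; the robot and the scene stay as the last step left them, time stands still between calls to the robot, and variables do not carry over. Pictures are saved under pics/ and viewed, and the job is handed in when it is done.

Besides the shell and the picture viewer there is one more tool, called by a JSON object that holds its "method" and its "body". carry_out: Moves the arm, as the interface text tells. Its arguments: {"type":"object","properties":{"series":{"type":"array","items":{"type":"object","properties":{"x":{"type":"number"},"y":{"type":"number"},"z":{"type":"number"},"ax":{"type":"number"},"ay":{"type":"number"},"az":{"type":"number"}}}},"claw":{"type":"number"}},"required":["series"]}

```bash
ls; mkdir -p pics
python3 - <<'E'
from rig import *
import cv2
for c in ("scene","top"):
    im=get_image(c); cv2.imwrite(f"pics/{c}0.png",im[:,:,::-1])
    p=camera_params(c); print(c,p)
    for t in ["filter_box","seat","lid","lid_handle","nut_grip","nut_washer","drip_pan","swab_jar","candle"]:
        try: print(t,[(r["at"],round(r["confidence"],2)) for r in place_of(t,c)][:3])
        except Exception as e: print(t,e)
s=robot.read_state();print(s)
E
```

```text
pics
scene {'fx': 463.3243703389745, 'fy': 463.3243703389745, 'cx': 322.8127620309288, 'cy': 246.57861329178758, 'origin': array([0.24539253, 0.74960224, 0.53236497]), 'rotation': array([-0.17215223, -0.10714326,  0.46709826,  0.86064113])}
filter_box [([380.3, 228.7], 0.61)]
seat [([384.1, 209.5], 0.9)]
lid [([326.7, 292.4], 0.66)]
lid_handle [([317.5, 303.1], 0.67)]
nut_grip [([384.4, 189.3], 0.83)]
nut_washer [([385.1, 201.2], 0.9)]
drip_pan [([284.5, 249.0], 0.86)]
swab_jar [([313.8, 227.4], 0.67), ([385.2, 210.0], 0.44)]
candle [([285.3, 377.6], 0.62)]
top {'fx': 467.1018754977576, 'fy': 467.1018754977576, 'cx': 310.14131510057234, 'cy': 240.01060199790982, 'origin': array([0.41366341, 0.10116826, 0.96025572]), 'rotation': array([ 0.71261049,  0.04290347, -0.05822274, -0.69782211])}
filter_box [([415.0, 269.2], 0.67)]
seat [([414.3, 266.3], 0.77)]
lid [([284.5, 258.6], 0.74), ([331.1, 192.8], 0.31)]
lid_handle [([251.8, 258.1], 0.74)]
nut_grip [([428.0, 268.0], 0.83), ([416.0, 268.2], 0.34)]
nut_washer [([422.3, 268.7], 0.57)]
drip_pan [([334.4, 192.3], 0.82), ([427.5, 264.5], 0.48)]
swab_jar [([395.4, 200.3], 0.71)]
candle []
{'time': 1.0, 'joint_pos': array([-1.22562312e+00,  1.23783572e-01,  1.65030069e+00, -3.27590413e-06,
        1.36748903e+00, -8.26070462e-02]), 'qd': array([-0.00050542,  0.00162112,  0.00021979, -0.00061748,  0.00049649,
        0.00011468]), 'tau': array([-6.58529871e-05, -4.17597163e+01, -3.60238409e+01,  7.74824666e-02,
        4.28241072e-02, -9.39108588e-06]), 'eef_pos': array([ 0.2696193 , -0.59143334,  0.23166645]), 'orientation': array([ 9.80953813e-06,  9.77212511e-01,  2.12263301e-01, -3.22868386e-07]), 'contact_force': array([-0.67659775,  0.23308793,  0.03445293]), 'torque': array([-0.0032167 ,  0.01146543, -0.01841047]), 'width': 0.09521556418337457}
```

View pics/scene0.png

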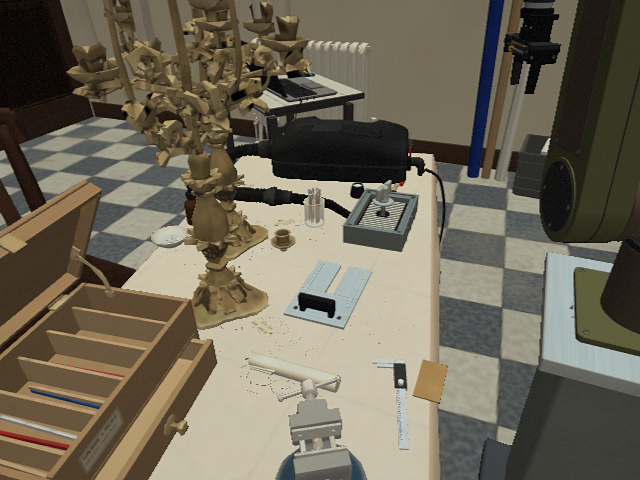

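View pics/top0.png

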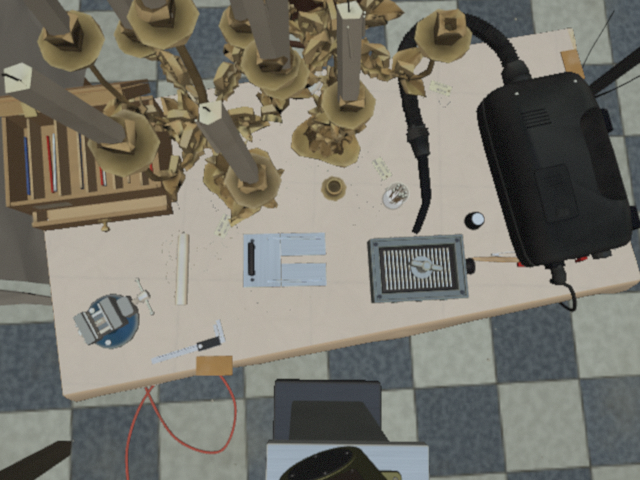

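```bash
cat > h.py <<'E'
import numpy as np, cv2
from rig import *
from scipy.spatial.transform import Rotation as R
def cam(c):
    p=camera_params(c); q=np.array(p["rotation"])
    if q.ndim==1: M=R.from_quat([q[1],q[2],q[3],q[0]]).as_matrix()
    else: M=q
    return p,M
def proj(P,c):
    p,M=cam(c); v=(np.atleast_2d(P)-p["origin"])@M
    return np.c_[p["fx"]*v[:,0]/-v[:,2]+p["cx"], p["fy"]*(-v[:,1])/-v[:,2]+p["cy"]]
def ray(uv,c):
    p,M=cam(c); d=np.array([(uv[0]-p["cx"])/p["fx"],-(uv[1]-p["cy"])/p["fy"],-1])
    return p["origin"],M@d
def atz(uv,z,c):
    o,d=ray(uv,c); return o+d*(z-o[2])/d[2]
def tri(uv1,uv2):
    o1,d1=ray(uv1,"scene");o2,d2=ray(uv2,"top")
    A=np.c_[d1,-d2]; t=np.linalg.lstsq(A,o2-o1,rcond=None)[0]
    a,b=o1+d1*t[0],o2+d2*t[1]; return (a+b)/2,np.linalg.norm(a-b)
E
python3 - <<'E'
from h import *
np.set_printoptions(precision=4,suppress=True)
print(camera_params("top").keys())
S=dict(filter_box=(380.3,228.7),seat=(384.1,209.5),lid=(326.7,292.4),lid_handle=(317.5,303.1),nut_grip=(384.4,189.3),nut_washer=(385.1,201.2),drip_pan=(284.5,249),swab_jar=(313.8,227.4))
T=dict(filter_box=(415,269.2),seat=(414.3,266.3),lid=(284.5,258.6),lid_handle=(251.8,258.1),nut_grip=(428,268),nut_washer=(422.3,268.7),drip_pan=(334.4,192.3),swab_jar=(395.4,200.3))
for k in S: print(k,*tri(S[k],T[k]))
for c in ("scene","top"):
    im=cv2.imread(f"pics/{c}0.png")
    cuts={"top":[(235,220,100,80),(360,225,125,90)],"scene":[(275,250,110,85),(330,170,100,85)]}[c]
    for i,(x,y,w,h) in enumerate(cuts):
        cv2.imwrite(f"pics/{c}0_{i}.png",cv2.resize(im[y:y+h,x:x+w],(0,0),fx=6,fy=6,interpolation=cv2.INTER_CUBIC))
E
```

```text
dict_keys(['fx', 'fy', 'cx', 'cy', 'origin', 'rotation'])
filter_box [ 0.4982 -0.139  -0.0109] 0.002307606194564787
seat [ 0.4935 -0.1246  0.0474] 0.008844283447517781
lid [0.5145 0.1345 0.0001] 0.004526667460255261
lid_handle [0.508  0.1979 0.0262] 0.0026807423988336504
nut_grip [ 0.4928 -0.1385  0.0897] 0.0033120478577978243
nut_washer [ 0.4914 -0.1354  0.0627] 0.0013640273702756121
drip_pan [0.656  0.0327 0.0003] 0.0018004145264447768
swab_jar [ 0.6473 -0.0998 -0.0177] 0.004105861359118166
```

View pics/top0_0.png

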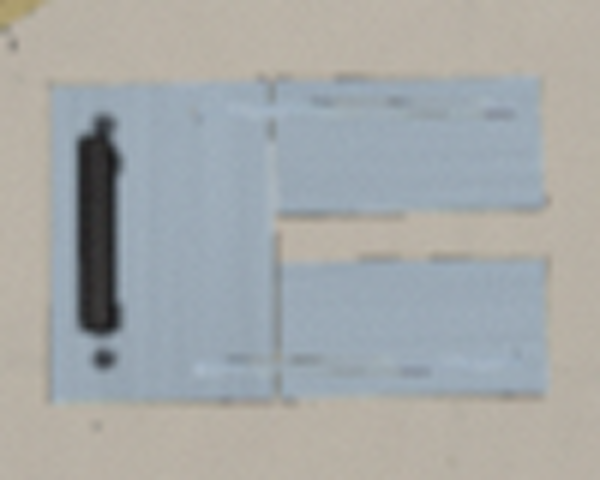

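View pics/top0_1.png

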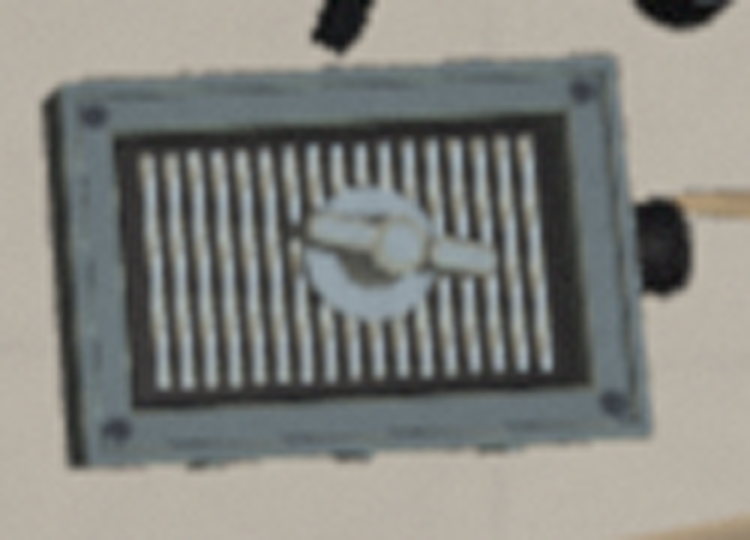

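View pics/scene0_1.png

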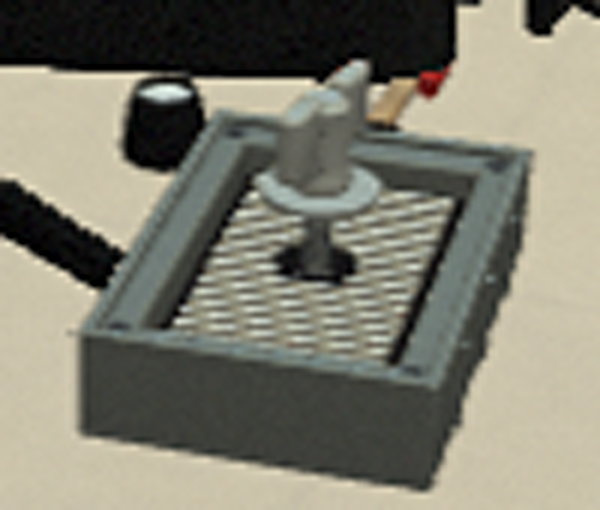

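View pics/scene0_0.png

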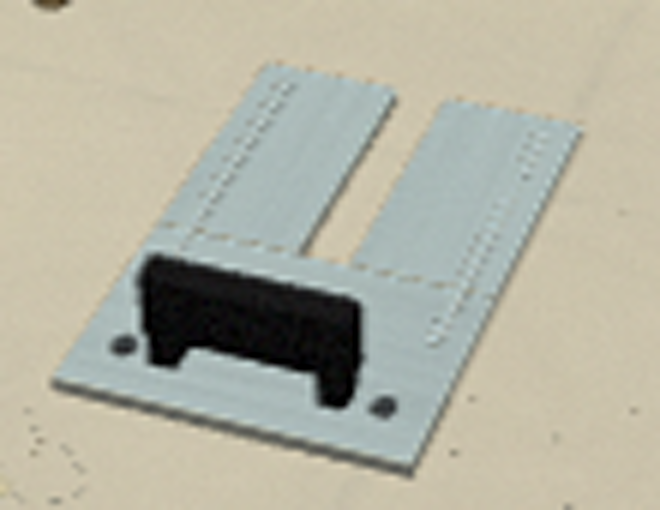

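```bash
cat > fit.py <<'E'
from h import *
from scipy.optimize import least_squares
np.set_printoptions(precision=4,suppress=True)
def px(crop,off): return (np.array(crop)+.5)/6-.5+np.array(off)
def model(q,dx,dy,z):
    x,y,a=q;L=np.array([[-dx,dy],[dx,dy],[dx,-dy],[-dx,-dy]])/2
    c,s=np.cos(a),np.sin(a)
    return np.c_[L@np.array([[c,s],[-s,c]])+[x,y],np.full(4,z)]
def fit(obs,dx,dy,z,g):
    f=lambda q:np.concatenate([(proj(model(q,dx,dy,z),c)-o).ravel() for c,o in obs.items()])
    r=least_squares(f,g,loss="soft_l1");return r.x,f(r.x)
E
python3 - <<'E'
from fit import *
lt=px([(50,85),(541,77),(548,396),(50,403)],(235,220)); ls=px([(268-215,382),(268,63),(582,128),(412,470)],(275,250))
ls=px([(52,382),(268,63),(582,128),(412,470)],(275,250))
bt=px([(65,87),(614,55),(650,435),(90,464)],(360,225)); bs=px([(82,335),(220,112),(530,152),(435,387)],(330,170))
for n,t,s,d in (("lid",lt,ls,(.17,.11,.006)),("box",bt,bs,(.188,.128,.044))):
    for o in ({"top":t},{"scene":s},{"top":t,"scene":s}):
        q,r=fit(o,*d,[.5,0.1,-1.57]); print(n,list(o),q,np.abs(r).max()); 
    print(r.reshape(-1,2))
for z in (.08,.09,.1,.11):
    a=atz(px((305,225),(360,225)),z,"top");b=atz(px((492,258),(360,225)),z,"top");print(z,a,b,(a+b)/2,np.arctan2(*(b-a)[1::-1]),np.linalg.norm(b-a))
for z in (.05,.06,.07): print(z,atz(px((368,254),(360,225)),z,"top"),atz(px((320,188),(330,170)),z,"scene"))
E
```

```text
lid ['top'] [ 0.5101  0.1341 -1.5336] 0.37646992296939175
lid ['scene'] [ 0.51    0.1352 -1.5306] 0.34753297366427205
lid ['top', 'scene'] [ 0.5101  0.1345 -1.5322] 0.5297309872027256
[[-0.46   -0.2219]
 [ 0.0605 -0.1567]
 [ 0.1757 -0.0213]
 [-0.5297  0.346 ]
 [-0.2354 -0.4268]
 [-0.0698  0.0524]
 [ 0.4464 -0.2189]
 [ 0.1413 -0.3072]]
box ['top'] [ 0.4958 -0.1333 -1.4965] 1.2347940794453507
box ['scene'] [ 0.4947 -0.1323 -1.5038] 1.063429629963764
box ['top', 'scene'] [ 0.4954 -0.1331 -1.4987] 1.2891610919305663
[[-1.2892 -1.0003]
 [ 0.6215 -0.2472]
 [ 1.0585  0.7569]
 [-0.8292  0.9973]
 [-1.0712 -0.3804]
 [-1.0327 -0.5711]
 [ 0.4272 -0.5226]
 [ 0.7511  0.2142]]
0.08 [ 0.5027 -0.1082  0.08  ] [ 0.4935 -0.1676  0.08  ] [ 0.4981 -0.1379  0.08  ] -1.724626846758218 0.060129463110057055
0.09 [ 0.5017 -0.1058  0.09  ] [ 0.4926 -0.1645  0.09  ] [ 0.4971 -0.1352  0.09  ] -1.7246268467582182 0.05944637225388331
0.1 [ 0.5007 -0.1034  0.1   ] [ 0.4916 -0.1615  0.1   ] [ 0.4962 -0.1324  0.1   ] -1.7246268467582184 0.058763281397709595
0.11 [ 0.4996 -0.101   0.11  ] [ 0.4907 -0.1584  0.11  ] [ 0.4952 -0.1297  0.11  ] -1.7246268467582178 0.05808019054153587
0.05 [ 0.4966 -0.1359  0.05  ] [ 0.5024 -0.1591  0.05  ]
0.06 [ 0.4957 -0.1333  0.06  ] [ 0.497  -0.1403  0.06  ]
0.07 [ 0.4948 -0.1307  0.07  ] [ 0.4917 -0.1215  0.07  ]
```

Run:
```python
import cv2
im=cv2.imread("pics/scene0.png");cv2.imwrite("pics/a.png",cv2.resize(im[0:335,50:320],(0,0),fx=1.75,fy=1.75,interpolation=cv2.INTER_CUBIC))
im=cv2.imread("pics/top0.png");cv2.imwrite("pics/b.png",cv2.resize(im[0:260,150:420],(0,0),fx=2.2,fy=2.2,interpolation=cv2.INTER_CUBIC))
```

```text
(no output)
```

View pics/a.png

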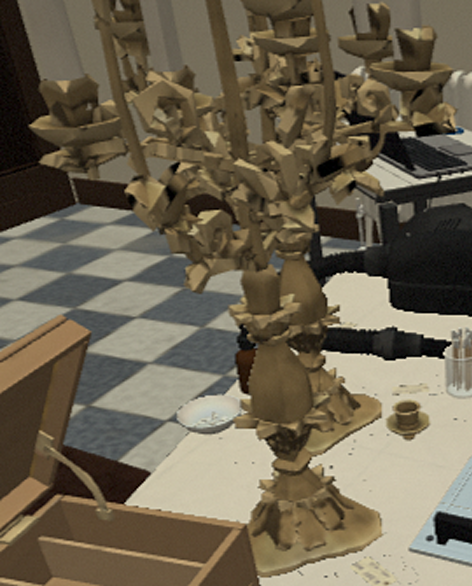

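View pics/b.png

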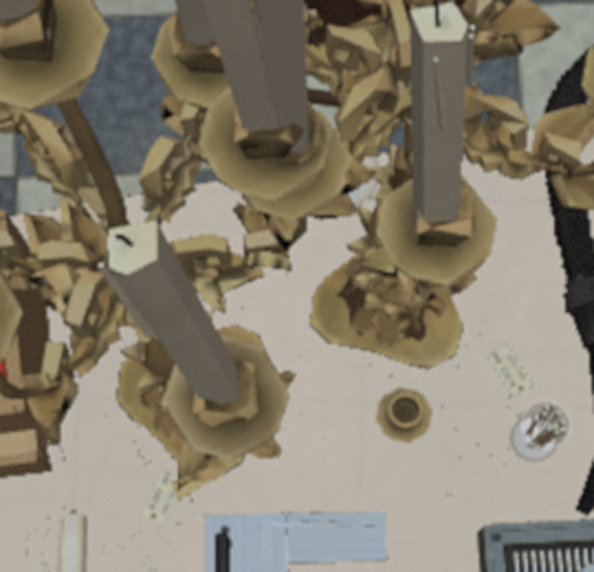

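Run:
```python
from fit import *
for uv in [(253,178),(344,105),(232,224),(258,208)]:
    print(uv)
    for z in (0,.2,.3,.4,.5,.6): P=atz(uv,z,"top"); print(z,P,proj(P,"scene")[0])
```

```text
(253, 178)
0 [0.6818 0.2049 0.    ] [229.7248 293.8001]
0.2 [0.626  0.1833 0.2   ] [250.1302 196.3445]
0.3 [0.5981 0.1725 0.3   ] [262.7911 135.8763]
0.4 [0.5701 0.1617 0.4   ] [277.6633  64.8473]
0.5 [0.5422 0.1509 0.5   ] [295.3814 -19.7739]
0.6 [0.5143 0.1401 0.6   ] [ 316.8488 -122.3018]
(344, 105)
0 [0.8501 0.0138 0.    ] [213.3146 228.2003]
0.2 [0.7592 0.032  0.2   ] [231.2981 153.0227]
0.3 [0.7138 0.0411 0.3   ] [242.7813 105.0186]
0.4 [0.6683 0.0502 0.4   ] [256.6016  47.2448]
0.5 [0.6229 0.0593 0.5   ] [273.5532 -23.6192]
0.6 [0.5774 0.0684 0.6   ] [ 294.8363 -112.5906]
(232, 224)
0 [0.5822 0.2448 0.    ] [266.3245 320.9122]
0.2 [0.5471 0.2149 0.2   ] [284.6829 213.5916]
0.3 [0.5296 0.1999 0.3   ] [295.938  147.7958]
0.4 [0.512 0.185 0.4  ] [309.0284  71.2712]
0.5 [0.4945 0.17   0.5   ] [324.4428 -18.8393]
0.6 [0.4769 0.1551 0.6   ] [ 342.8604 -126.5061]
(258, 208)
0 [0.6175 0.1921 0.    ] [263.5666 297.8804]
0.2 [0.575  0.1731 0.2   ] [281.1385 198.7505]
0.3 [0.5538 0.1637 0.3   ] [292.0179 137.3757]
0.4 [0.5326 0.1542 0.4   ] [304.7745  65.4108]
0.5 [0.5114 0.1447 0.5   ] [319.9401 -20.1442]
0.6 [0.4901 0.1353 0.6   ] [ 338.2682 -123.5401]
```

{"method": "carry_out", "body": {"series": [{"az": 7.43},{"az": 7.43},{"az": 7.43},{"x": 0.009,"y": -0.039},{"x": 0.009,"y": -0.039},{"x": 0.009,"y": -0.039},{"x": 0.009,"y": -0.039},{"x": 0.009,"y": -0.039},{"x": 0.009,"y": -0.039},{"x": 0.009,"y": -0.039},{"x": 0.009,"y": -0.039}]}}

```text
$.series[0]: bad value
```

{"method": "carry_out", "body": {"series": [{"x": 0.009,"y": -0.039},{"x": 0.009,"y": -0.039},{"x": 0.009,"y": -0.039},{"x": 0.009,"y": -0.039},{"x": 0.009,"y": -0.039},{"x": 0.009,"y": -0.039},{"x": 0.009,"y": -0.039},{"x": 0.009,"y": -0.039},{"x": 0.009,"y": -0.039},{"x": 0.009,"y": -0.039},{"x": 0.009,"y": -0.039},{"x": 0.009,"y": -0.039}]}}

```text
$.series[0]: bad value
```

Run:
```python
from fit import *
for c in ("scene","top"): cv2.imwrite(f"pics/{c}1.png",get_image(c)[:,:,::-1])
s=robot.read_state();print(s["time"],s["eef_pos"],s["orientation"],s["joint_pos"],s["contact_force"])
```

```text
1.1 [ 0.2696 -0.5914  0.2316] [-0.      0.9772  0.2123 -0.    ] [-1.2256  0.1238  1.6503  0.      1.3675 -0.0826] [0.7737 0.2316 0.3327]
```

View pics/scene1.png

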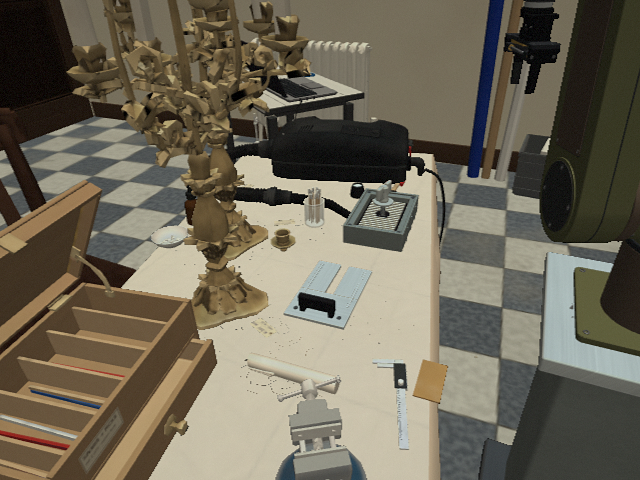

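View pics/top1.png

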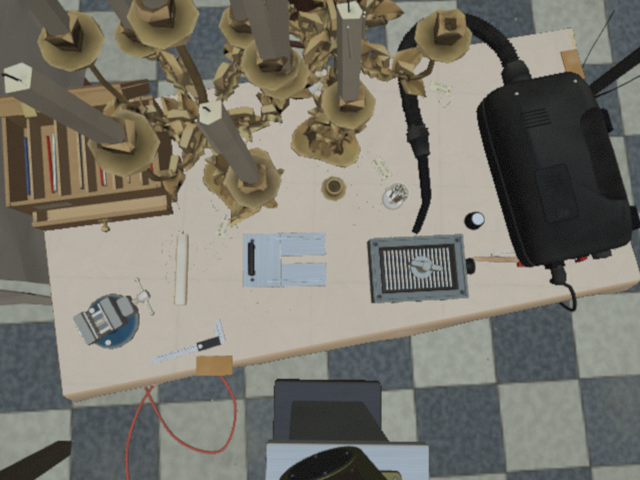

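{"method": "carry_out", "body": {"series": [{"x": 0,"y": 0,"z": 0,"ax": 0,"ay": 0,"az": 7.43},{"x": 0,"y": 0,"z": 0,"ax": 0,"ay": 0,"az": 7.43},{"x": 0,"y": 0,"z": 0,"ax": 0,"ay": 0,"az": 7.43},{"x": 0.009,"y": -0.039,"z": 0,"ax": 0,"ay": 0,"az": 0},{"x": 0.009,"y": -0.039,"z": 0,"ax": 0,"ay": 0,"az": 0},{"x": 0.009,"y": -0.039,"z": 0,"ax": 0,"ay": 0,"az": 0},{"x": 0.009,"y": -0.039,"z": 0,"ax": 0,"ay": 0,"az": 0},{"x": 0.009,"y": -0.039,"z": 0,"ax": 0,"ay": 0,"az": 0},{"x": 0.009,"y": -0.039,"z": 0,"ax": 0,"ay": 0,"az": 0},{"x": 0.009,"y": -0.039,"z": 0,"ax": 0,"ay": 0,"az": 0},{"x": 0.009,"y": -0.039,"z": 0,"ax": 0,"ay": 0,"az": 0}]}}

```text
time: 2.2
eef_pos: [0.3295, -0.2754, 0.2318]
orientation: [0.0, 1.0, 0.019, 0.0]
contact_force: [0.5, -0.2, 0.2]
width: 0.0947
```

{"method": "carry_out", "body": {"series": [{"x": 0.009,"y": -0.0393,"z": 0,"ax": 0,"ay": 0,"az": 0},{"x": 0.009,"y": -0.0393,"z": 0,"ax": 0,"ay": 0,"az": 0},{"x": 0.009,"y": -0.0393,"z": 0,"ax": 0,"ay": 0,"az": 0},{"x": 0.009,"y": -0.0393,"z": 0,"ax": 0,"ay": 0,"az": 0},{"x": 0.009,"y": -0.0393,"z": 0,"ax": 0,"ay": 0,"az": 0},{"x": 0.009,"y": -0.0393,"z": 0,"ax": 0,"ay": 0,"az": 0},{"x": 0.009,"y": -0.0393,"z": 0,"ax": 0,"ay": 0,"az": 0},{"x": 0.009,"y": -0.0393,"z": 0,"ax": 0,"ay": 0,"az": 0},{"x": 0.009,"y": -0.0393,"z": 0,"ax": 0,"ay": 0,"az": 0},{"x": 0.009,"y": -0.0393,"z": 0,"ax": 0,"ay": 0,"az": 0},{"x": 0.009,"y": -0.0393,"z": 0,"ax": 0,"ay": 0,"az": 0},{"x": 0.009,"y": -0.0393,"z": 0,"ax": 0,"ay": 0,"az": 0}]}}

```text
time: 3.4
eef_pos: [0.4191, 0.2004, 0.232]
orientation: [-0.0, 1.0, 0.02, 0.0]
contact_force: [0.7, 0.0, -0.3]
width: 0.0951
```

Run:
```python
from fit import *
for c in ("scene","top"): cv2.imwrite(f"pics/{c}2.png",get_image(c)[:,:,::-1])
s=robot.read_state();print(s["time"],s["eef_pos"],s["orientation"],s["joint_pos"],s["contact_force"])
```

```text
3.5 [0.4191 0.202  0.2318] [-0.0006  0.9998  0.022  -0.0001] [ 0.333  -0.3014  2.0468  0.0011  1.396   1.8596] [ 0.647  -0.4774 -0.654 ]
```

View pics/scene2.png

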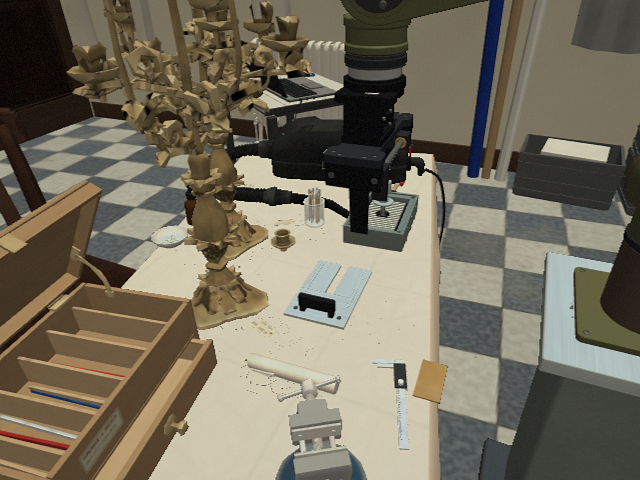

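View pics/top2.png

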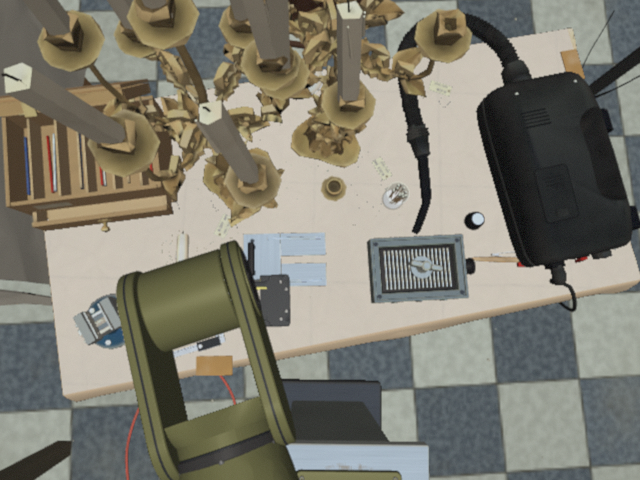

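Run:
```python
from fit import *
for z in (.3,.35,.4,.45,.5,.55,.6): print(z,proj([0.419,.201,z],"scene")[0],proj([0.419,.201,z],"top")[0], atz((238,241),z,"top"),atz((120,275),z,"top"),atz((275,330),z,"top"))
```

```text
0.3 [371.4261 158.4331] [227.812  301.9749] [0.5052 0.1904 0.3   ] [0.4535 0.353  0.3   ] [0.3818 0.1341 0.3   ]
0.35 [372.7507 120.6975] [221.9479 301.5433] [0.4983 0.1836 0.35  ] [0.4505 0.3339 0.35  ] [0.3842 0.1316 0.35  ]
0.4 [374.2051  79.2679] [215.0348 301.0345] [0.4914 0.1769 0.4   ] [0.4474 0.3149 0.4   ] [0.3866 0.1291 0.4   ]
0.45 [375.8091  33.5743] [206.7635 300.4258] [0.4844 0.1701 0.45  ] [0.4444 0.2958 0.45  ] [0.389  0.1266 0.45  ]
0.5 [377.5872 -17.0776] [196.6902 299.6844] [0.4775 0.1634 0.5   ] [0.4414 0.2767 0.5   ] [0.3914 0.1241 0.5   ]
0.55 [379.5693 -73.5409] [184.1539 298.7618] [0.4706 0.1566 0.55  ] [0.4384 0.2577 0.55  ] [0.3938 0.1216 0.55  ]
0.6 [ 381.7926 -136.8768] [168.1256 297.5822] [0.4636 0.1498 0.6   ] [0.4354 0.2386 0.6   ] [0.3963 0.1191 0.6   ]
```

Add to h.py:
```python
def delta(target,s=None):
    s=s or robot.read_state(); q=s["orientation"]; M=R.from_quat([q[1],q[2],q[3],q[0]]).as_matrix()
    return M.T@(np.array(target)-s["eef_pos"]), M
```

```text
(no output)
```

{"method": "carry_out", "body": {"series": [{"x": 0,"y": 0,"z": 0,"ax": 0,"ay": 8.5,"az": 0},{"x": 0,"y": 0,"z": 0,"ax": 0,"ay": 8.5,"az": 0},{"x": 0,"y": 0,"z": 0,"ax": 0,"ay": 0,"az": 0}]}}

```text
time: 3.8
eef_pos: [0.4163, 0.1978, 0.2297]
orientation: [-0.002, 0.989, 0.02, 0.147]
contact_force: [0.4, -0.0, -0.5]
width: 0.0949
```

Run:
```python
from fit import *
s=robot.read_state()
for t in ([.5075,.2005,.1],[.5075,.2005,.03]):
    d,M=delta(t,s); print(d)
print(M,s["eef_pos"],np.degrees(np.arctan2(M[1,1],M[0,1])))
```

```text
[0.0496 0.0008 0.1506]
[0.0292 0.0008 0.2176]
[[ 0.9559  0.0402  0.2908]
 [ 0.0387 -0.9992  0.0107]
 [ 0.291   0.001  -0.9567]] [0.4163 0.1978 0.2297] -87.6981042435662
```

{"method": "carry_out", "body": {"series": [{"x": 0.01,"y": 0,"z": 0.03,"ax": 0,"ay": 0,"az": 0},{"x": 0.01,"y": 0,"z": 0.03,"ax": 0,"ay": 0,"az": 0},{"x": 0.01,"y": 0,"z": 0.03,"ax": 0,"ay": 0,"az": 0},{"x": 0.01,"y": 0,"z": 0.03,"ax": 0,"ay": 0,"az": 0},{"x": 0.01,"y": 0.001,"z": 0.03,"ax": 0,"ay": 0,"az": 0},{"x": 0,"y": 0,"z": 0,"ax": 0,"ay": 0,"az": 0},{"x": 0,"y": 0,"z": 0,"ax": 0,"ay": 0,"az": 0}]}}

```text
time: 4.5
eef_pos: [0.5111, 0.2004, 0.1025]
orientation: [-0.002, 0.989, 0.018, 0.146]
contact_force: [0.3, -0.3, 0.6]
width: 0.095
```

Run:
```python
from fit import *
cv2.imwrite(f"pics/scene3.png",get_image("scene")[:,:,::-1])
s=robot.read_state()
for t in ([.5075,.2005,.03],):
    d,M=delta(t,s); print(d)
print(s["eef_pos"],np.degrees(np.arctan2(M[1,1],M[0,1])),s["contact_force"])
```

```text
[-0.0254  0.0001  0.0694]
[0.5115 0.2008 0.1038] -87.83561077470948 [-0.0326  0.129   0.5355]
```

View pics/scene3.png

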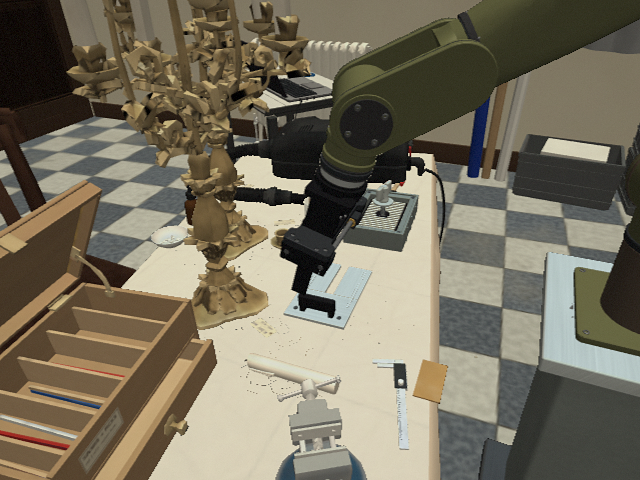

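{"method": "carry_out", "body": {"series": [{"x": -0.007,"y": 0,"z": 0.018,"ax": 0,"ay": 0,"az": 0},{"x": -0.007,"y": 0,"z": 0.018,"ax": 0,"ay": 0,"az": 0},{"x": -0.006,"y": 0,"z": 0.018,"ax": 0,"ay": 0,"az": 0},{"x": -0.005,"y": 0,"z": 0.014,"ax": 0,"ay": 0,"az": 0},{"x": 0,"y": 0,"z": 0,"ax": 0,"ay": 0,"az": 0},{"x": 0,"y": 0,"z": 0,"ax": 0,"ay": 0,"az": 0}]}}

```text
time: 5.15
eef_pos: [0.5076, 0.2013, 0.0324]
orientation: [-0.003, 0.989, 0.019, 0.149]
contact_force: [0.6, 0.2, 0.6]
width: 0.0951
```

Run:
```python
from fit import *
im=get_image("scene");cv2.imwrite(f"pics/scene4.png",cv2.resize(im[210:340,250:400,::-1],(0,0),fx=5,fy=4.6))
s=robot.read_state()
for t in ([.5075,.2005,.03],):
    d,M=delta(t,s); print(d)
print(s["eef_pos"],np.degrees(np.arctan2(M[1,1],M[0,1])),s["contact_force"])
```

```text
[-0.0013  0.0009  0.0025]
[0.508  0.2015 0.0328] -87.76816145091423 [-0.3677 -0.0068  0.495 ]
```

View pics/scene4.png

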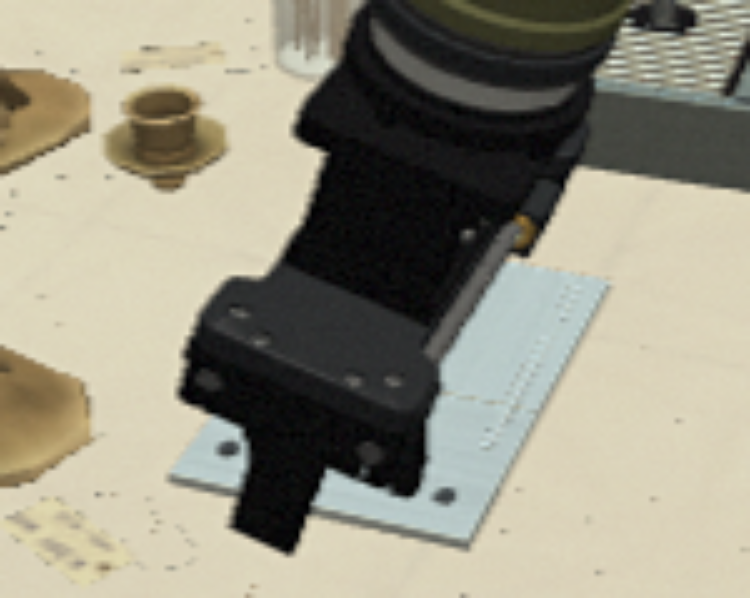

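{"method": "carry_out", "body": {"claw": 0, "series": [{"x": -0.001,"y": 0.001,"z": 0.002,"ax": 0,"ay": 0,"az": 0},{"x": 0,"y": 0,"z": 0,"ax": 0,"ay": 0,"az": 0},{"x": 0,"y": 0,"z": 0,"ax": 0,"ay": 0,"az": 0},{"x": 0,"y": 0,"z": 0,"ax": 0,"ay": 0,"az": 0},{"x": 0,"y": 0,"z": 0,"ax": 0,"ay": 0,"az": 0},{"x": 0,"y": 0,"z": 0,"ax": 0,"ay": 0,"az": 0},{"x": 0,"y": 0,"z": 0,"ax": 0,"ay": 0,"az": 0},{"x": 0,"y": 0,"z": 0,"ax": 0,"ay": 0,"az": 0}]}}

```text
time: 6.0
eef_pos: [0.5064, 0.1999, 0.0282]
orientation: [-0.003, 0.989, 0.019, 0.148]
contact_force: [0.2, 0.4, 0.5]
width: 0.0366
```

Run:
```python
from fit import *
s=robot.read_state();d,M=delta([0,0,0],s);print(s["eef_pos"],np.degrees(np.arctan2(M[1,1],M[0,1])),s["contact_force"],s["width"]);print(M)
```

```text
[0.5064 0.1999 0.0282] -87.77764286854385 [0.2215 0.3747 0.5326] 0.036559688714408865
[[ 0.9556  0.0388  0.2921]
 [ 0.0371 -0.9992  0.0113]
 [ 0.2923  0.     -0.9563]]
```

{"method": "carry_out", "body": {"claw": 0, "series": [{"x": 0,"y": 0,"z": 0,"ax": 0,"ay": 0,"az": 0},{"x": 0,"y": 0,"z": 0,"ax": 0,"ay": 0,"az": 0},{"x": 0,"y": 0,"z": 0,"ax": 0,"ay": 0,"az": 0},{"x": 0,"y": 0,"z": 0,"ax": 0,"ay": 0,"az": 0},{"x": 0,"y": 0,"z": 0,"ax": 0,"ay": 0,"az": 0},{"x": 0,"y": 0,"z": 0,"ax": 0,"ay": 0,"az": 0},{"x": 0,"y": 0,"z": 0,"ax": 0,"ay": 0,"az": 0}]}}

```text
time: 6.7
eef_pos: [0.5064, 0.1999, 0.0283]
orientation: [-0.003, 0.989, 0.019, 0.148]
contact_force: [-0.7, 0.8, -1.1]
width: 0.0117
```

{"method": "carry_out", "body": {"series": [{"x": 0.003,"y": 0,"z": -0.01,"ax": 0,"ay": 0,"az": 0},{"x": 0.006,"y": 0,"z": -0.019,"ax": 0,"ay": 0,"az": 0},{"x": 0.006,"y": 0,"z": -0.02,"ax": 0,"ay": 0,"az": 0},{"x": 0.005,"y": 0,"z": -0.017,"ax": 0,"ay": 0,"az": 0},{"x": 0,"y": 0,"z": 0,"ax": 0,"ay": 0,"az": 0},{"x": 0,"y": 0,"z": 0,"ax": 0,"ay": 0,"az": 0}]}}

```text
time: 7.3
eef_pos: [0.506, 0.1999, 0.0972]
orientation: [-0.003, 0.989, 0.019, 0.148]
contact_force: [0.2, 0.6, -2.4]
width: 0.0121
```

Run:
```python
from fit import *
im=get_image("scene");cv2.imwrite(f"pics/scene5.png",cv2.resize(im[170:330,250:450,::-1],(0,0),fx=4,fy=3.7,interpolation=cv2.INTER_CUBIC))
im=get_image("top");cv2.imwrite(f"pics/top5.png",im[:,:,::-1])
s=robot.read_state();d,M=delta([0,0,0],s);print(s["eef_pos"],s["contact_force"],s["torque"],s["width"]);print(M)
```

```text
[0.5051 0.1996 0.0956] [ 0.4616  0.0071 -1.7324] [0.1558 0.3064 0.0412] 0.011939910715211523
[[ 0.9564  0.0386  0.2895]
 [ 0.0371 -0.9993  0.0106]
 [ 0.2897  0.0006 -0.9571]]
```

View pics/scene5.png

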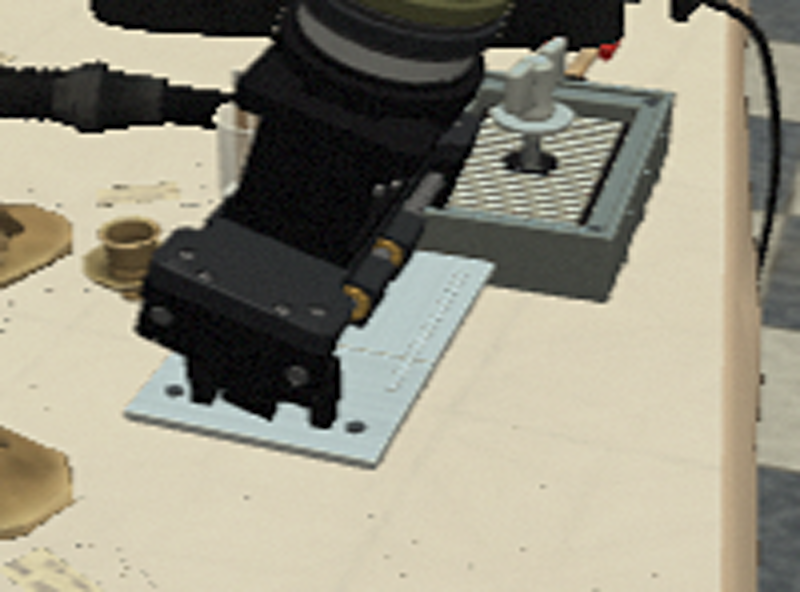

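View pics/top5.png

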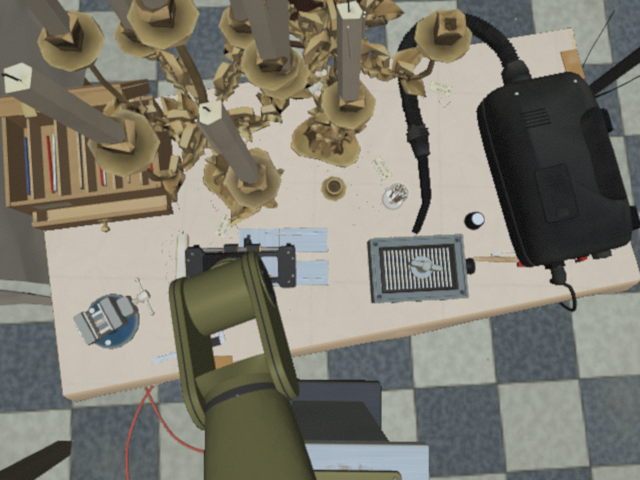

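Run:
```python
import cv2
im=cv2.imread("pics/top5.png")
cv2.imwrite("pics/t5.png",cv2.resize(im[220:310,230:350],(0,0),fx=6,fy=6,interpolation=cv2.INTER_CUBIC))
```

```text
(no output)
```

View pics/t5.png

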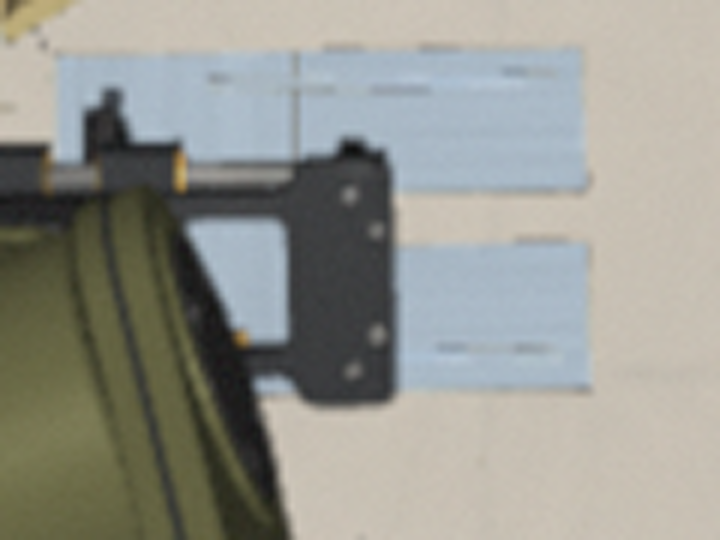

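```bash
cat >> fit.py <<'E'
def fit6(obs,g,mask=(1,1,1,1,1,1)):
    """obs: list (cam, local xy mm, px). q=x,y,z,rotvec about tilt; returns pose of lid underside centre"""
    def P(q):
        M=(R.from_euler("z",q[5])*R.from_euler("xy",[q[3],q[4]])).as_matrix()
        return lambda l: np.array(q[:3])+M@np.array([l[0]/1e3,l[1]/1e3,.006])
    def f(q):
        p=P(q); return np.concatenate([proj(p(l),c)[0]-u for c,l,u in obs])
    r=least_squares(f,g,x_scale=[.01,.01,.01,.1,.1,.1]);J=np.linalg.inv(r.jac.T@r.jac);return r.x,f(r.x).reshape(-1,2),.3*np.sqrt(np.diag(J))
E
python3 - <<'E'
from fit import *
t=lambda c:px(c,(230,220))
s=lambda c:np.array([(c[0]+.5)/4-.5+250,(c[1]+.5)/3.7-.5+170])
obs=[("top",(-85,55),t((55,53))),("top",(85,55),t((583,48))),("top",(85,-55),t((590,391))),("top",(85,8),t((588,190))),("top",(85,-8),t((588,243))),
("scene",(-85,55),s((125,412))),("scene",(-85,-55),s((375,464))),("scene",(85,-55),s((496,262)))]
q,r,e=fit6(obs,[.51,.13,.07,0,0,-1.53]);print(q,"\n",r,"\n",e)
E
```

```text
[ 0.5091  0.1343  0.0687 -0.0074 -0.0029 -1.5381] 
 [[-0.3053 -0.1968]
 [ 0.2553 -0.2279]
 [ 0.1888 -0.0972]
 [-0.1129  0.3287]
 [ 0.0471 -0.1712]
 [-0.3804  0.157 ]
 [ 0.2688 -0.04  ]
 [ 0.402   0.0639]] 
 [0.0002 0.0003 0.0005 0.0076 0.0051 0.0023]
```

{"method": "carry_out", "body": {"series": [{"x": 0,"y": 0,"z": 0,"ax": 0.6,"ay": 0,"az": -2.0},{"x": 0,"y": 0,"z": 0,"ax": 0,"ay": 0,"az": 0},{"x": 0,"y": 0,"z": 0,"ax": 0,"ay": 0,"az": 0}]}}

```text
time: 7.7
eef_pos: [0.5055, 0.1996, 0.096]
orientation: [-0.005, 0.988, 0.037, 0.147]
contact_force: [0.6, 0.4, -2.1]
width: 0.0118
```

Run:
```python
from fit import *
s=robot.read_state()
for t in ([.474,.1517,.096],[.479,.0819,.078]):
    d,M=delta(t,s); print(d)
print(s["eef_pos"],np.degrees(np.arctan2(M[1,1],M[0,1])));print(M)
```

```text
[-0.0335  0.0455 -0.0101]
[-0.0389  0.1154  0.0071]
[0.5055 0.1996 0.096 ] -85.74460488454203
[[ 0.9543  0.0742  0.2896]
 [ 0.0712 -0.9972  0.021 ]
 [ 0.2903  0.0006 -0.9569]]
```

{"method": "carry_out", "body": {"series": [{"x": -0.011,"y": 0.015,"z": -0.003,"ax": 0,"ay": 0,"az": 0},{"x": -0.011,"y": 0.015,"z": -0.003,"ax": 0,"ay": 0,"az": 0},{"x": -0.011,"y": 0.015,"z": -0.004,"ax": 0,"ay": 0,"az": 0},{"x": -0.002,"y": 0.018,"z": 0.004,"ax": 0,"ay": 0,"az": 0},{"x": -0.002,"y": 0.017,"z": 0.004,"ax": 0,"ay": 0,"az": 0},{"x": -0.001,"y": 0.018,"z": 0.004,"ax": 0,"ay": 0,"az": 0},{"x": 0,"y": 0.017,"z": 0.004,"ax": 0,"ay": 0,"az": 0},{"x": 0,"y": 0,"z": 0,"ax": 0,"ay": 0,"az": 0},{"x": 0,"y": 0,"z": 0,"ax": 0,"ay": 0,"az": 0}]}}

```text
time: 8.6
eef_pos: [0.4802, 0.0826, 0.0801]
orientation: [-0.006, 0.988, 0.037, 0.147]
contact_force: [-0.2, -0.1, -2.7]
width: 0.0117
```

Run:
```python
from fit import *
im=get_image("scene");cv2.imwrite(f"pics/scene6.png",cv2.resize(im[160:300,280:440,::-1],(0,0),fx=5,fy=4,interpolation=cv2.INTER_CUBIC))
im=get_image("top");cv2.imwrite(f"pics/top6.png",cv2.resize(im[215:315,290:420,::-1],(0,0),fx=6,fy=6,interpolation=cv2.INTER_CUBIC)[:,20:])
s=robot.read_state()
for t in ([.479,.0819,.078],):
    d,M=delta(t,s); print(d)
print(s["eef_pos"],s["contact_force"])
```

```text
[-0.0021  0.0011  0.0019]
[0.4804 0.0831 0.0805] [ 0.2387 -0.3648 -1.8859]
```

View pics/scene6.png

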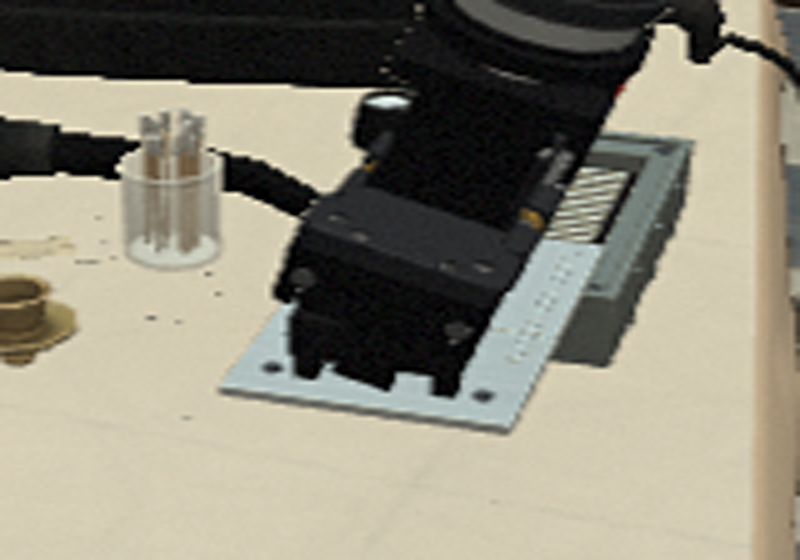

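View pics/top6.png

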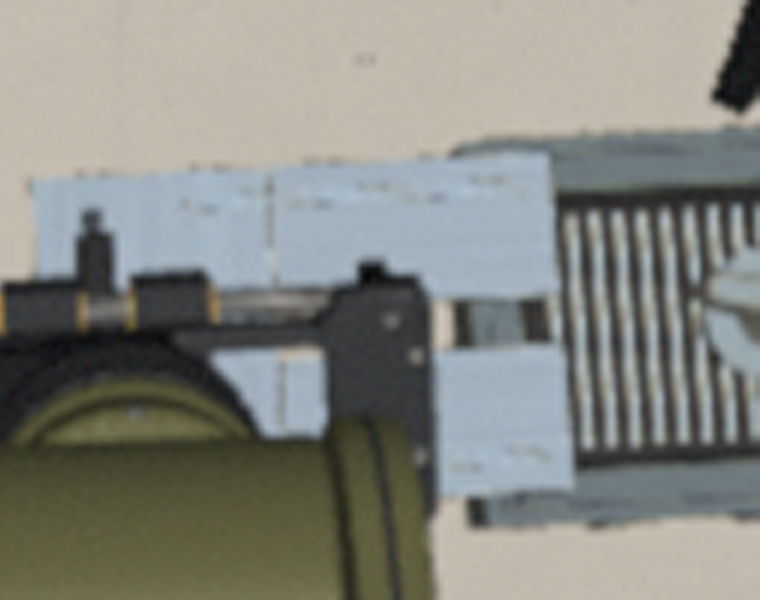

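Run:
```python
from fit import *
t=lambda c:px((c[0]+20,c[1]),(290,215))
s=lambda c:np.array([(c[0]+.5)/5-.5+280,(c[1]+.5)/4-.5+160])
obs=[("top",(-85,55),t((33,180))),("top",(85,55),t((550,153))),("top",(85,-55),t((574,488))),("top",(85,8),t((560,297))),("top",(85,-8),t((563,346))),
("scene",(-85,55),s((220,387))),("scene",(-85,-55),s((509,427))),("scene",(85,-55),s((606,242)))]
q,r,e=fit6(obs,[.49,.02,.05,0,0,-1.5]);print(q,"\n",r,"\n",e)
B=np.array([.4957,-.1331]);u=np.array([np.cos(-1.4995),np.sin(-1.4995)]);v=np.array([-u[1],u[0]])
print((q[:2]-B)@u,(q[:2]-B)@v)
```

```text
[ 0.4861  0.0179  0.0525 -0.0103 -0.0059 -1.4993] 
 [[-0.5823 -0.2541]
 [-0.0119 -0.0408]
 [ 0.3589  0.6022]
 [ 0.1694 -0.1633]
 [ 0.3051 -0.1159]
 [-0.6025  0.1398]
 [ 0.422  -0.0476]
 [ 0.0289  0.1987]] 
 [0.0002 0.0003 0.0006 0.0082 0.0053 0.0024]
-0.15130181367996934 0.001184038338680963
```

{"method": "carry_out", "body": {"series": [{"x": -0.0016,"y": 0.005,"z": 0.002,"ax": 0,"ay": 0,"az": 0},{"x": 0,"y": 0.012,"z": 0,"ax": 0,"ay": 0,"az": 0},{"x": 0,"y": 0.012,"z": 0,"ax": 0,"ay": 0,"az": 0},{"x": 0,"y": 0.012,"z": 0,"ax": 0,"ay": 0,"az": 0},{"x": 0,"y": 0.006,"z": 0,"ax": 0,"ay": 0,"az": 0},{"x": 0,"y": 0,"z": 0,"ax": 0,"ay": 0,"az": 0},{"x": 0,"y": 0,"z": 0,"ax": 0,"ay": 0,"az": 0}]}}

```text
time: 9.4
eef_pos: [0.4829, 0.0359, 0.078]
orientation: [-0.006, 0.988, 0.037, 0.148]
contact_force: [-1.2, 0.4, -3.8]
width: 0.012
```

Run:
```python
from fit import *
im=get_image("top");cv2.imwrite(f"pics/top7.png",cv2.resize(im[215:315,310:480,::-1],(0,0),fx=4.5,fy=4.5,interpolation=cv2.INTER_CUBIC))
im=get_image("scene");cv2.imwrite(f"pics/scene7.png",cv2.resize(im[150:300,280:440,::-1],(0,0),fx=5,fy=4,interpolation=cv2.INTER_CUBIC))
s=robot.read_state()
print(s["eef_pos"],s["contact_force"],s["torque"])
```

```text
[0.4829 0.0361 0.078 ] [ 0.3189  0.223  -2.3592] [ 0.0868  0.2819 -0.0188]
```

View pics/top7.png

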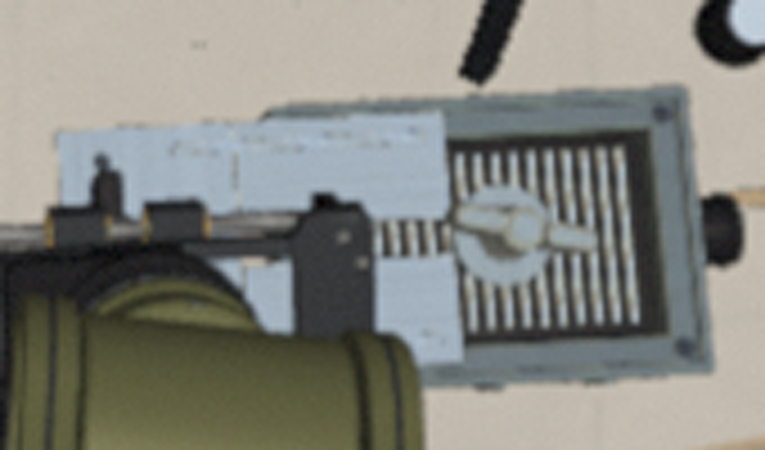

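View pics/scene7.png

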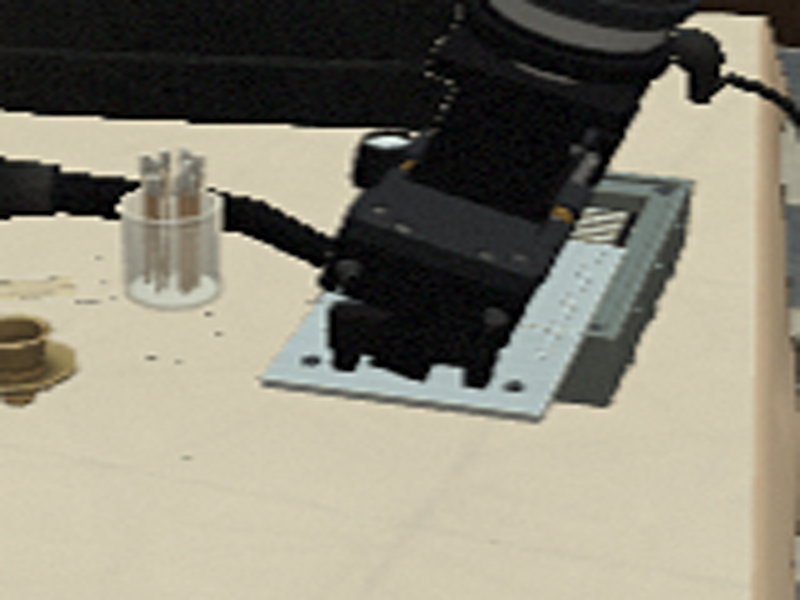

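{"method": "carry_out", "body": {"series": [{"x": 0,"y": 0.01,"z": 0,"ax": 0,"ay": 0,"az": 0},{"x": 0,"y": 0.01,"z": 0,"ax": 0,"ay": 0,"az": 0},{"x": 0,"y": 0.01,"z": 0,"ax": 0,"ay": 0,"az": 0},{"x": 0,"y": 0.01,"z": 0,"ax": 0,"ay": 0,"az": 0},{"x": 0,"y": 0.01,"z": 0,"ax": 0,"ay": 0,"az": 0},{"x": 0,"y": 0,"z": 0,"ax": 0,"ay": 0,"az": 0}]}}

```text
time: 10.1
eef_pos: [0.4869, -0.015, 0.0782]
orientation: [-0.005, 0.988, 0.037, 0.148]
contact_force: [-0.1, 0.2, -3.0]
width: 0.0121
```

Run:
```python
from fit import *
im=get_image("top");cv2.imwrite(f"pics/top8.png",cv2.resize(im[215:315,310:480,::-1],(0,0),fx=4.5,fy=4.5,interpolation=cv2.INTER_CUBIC))
s=robot.read_state()
print(s["eef_pos"],s["contact_force"],s["torque"])
```

```text
[ 0.4868 -0.0146  0.0781] [-0.698  -0.4544 -2.3434] [0.0731 0.3336 0.0409]
```

View pics/top8.png

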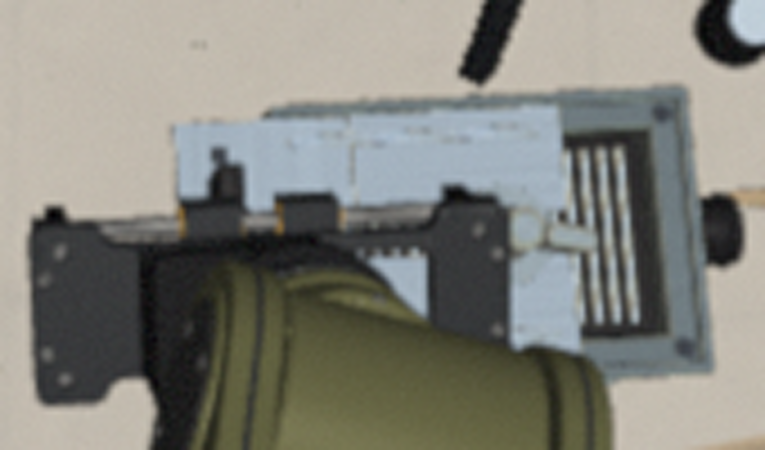

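{"method": "carry_out", "body": {"series": [{"x": 0,"y": 0.01,"z": 0,"ax": 0,"ay": 0,"az": 0},{"x": 0,"y": 0.01,"z": 0,"ax": 0,"ay": 0,"az": 0},{"x": 0,"y": 0.01,"z": 0,"ax": 0,"ay": 0,"az": 0},{"x": 0,"y": 0.01,"z": 0,"ax": 0,"ay": 0,"az": 0},{"x": 0,"y": 0.01,"z": 0,"ax": 0,"ay": 0,"az": 0},{"x": 0,"y": 0.003,"z": 0,"ax": 0,"ay": 0,"az": 0},{"x": 0,"y": 0,"z": 0,"ax": 0,"ay": 0,"az": 0},{"x": 0,"y": 0,"z": 0,"ax": 0,"ay": 0,"az": 0}]}}

```text
time: 10.95
eef_pos: [0.4906, -0.067, 0.0779]
orientation: [-0.006, 0.988, 0.037, 0.148]
contact_force: [-0.3, 0.8, -2.8]
width: 0.0115
```

Run:
```python
from fit import *
im=get_image("top");cv2.imwrite(f"pics/top9.png",cv2.resize(im[220:310,340:480,::-1],(0,0),fx=5.5,fy=5.5,interpolation=cv2.INTER_CUBIC))
im=get_image("scene");cv2.imwrite(f"pics/scene9.png",cv2.resize(im[150:270,310:450,::-1],(0,0),fx=5,fy=5,interpolation=cv2.INTER_CUBIC))
s=robot.read_state()
print(s["eef_pos"],s["contact_force"],s["torque"])
```

```text
[ 0.4907 -0.0667  0.078 ] [-0.4207 -0.6003 -3.3205] [0.1451 0.2942 0.0279]
```

View pics/top9.png

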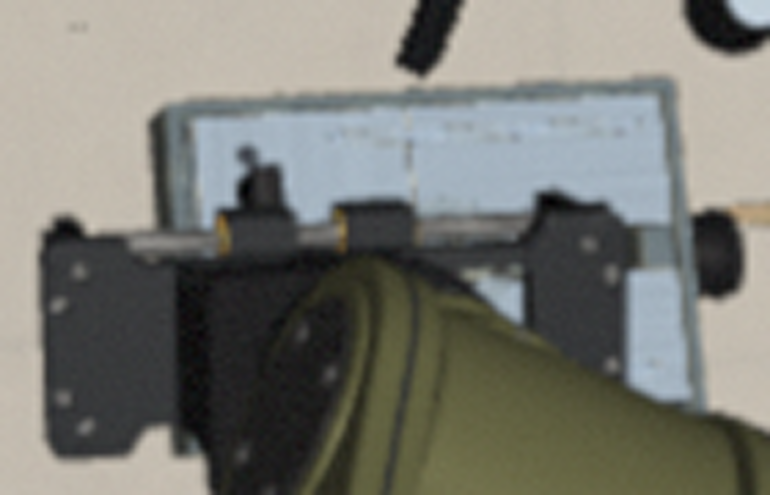

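View pics/scene9.png

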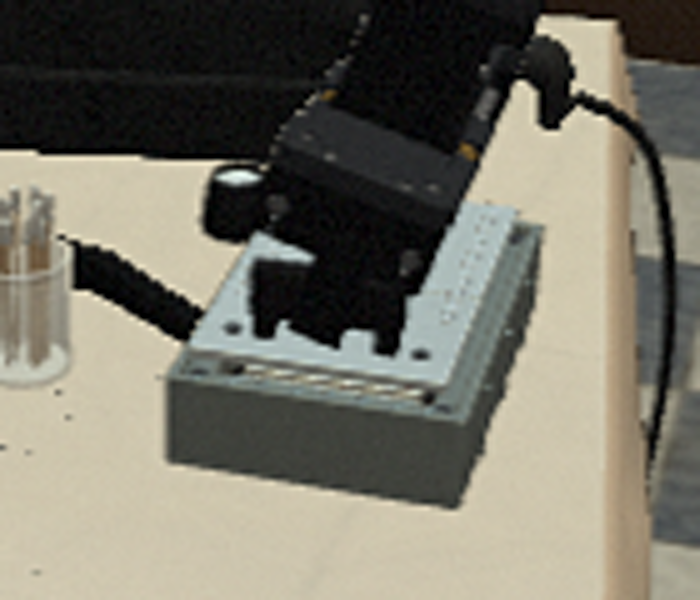

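Run:
```python
from fit import *
t=lambda c:(np.array(c)+.5)/5.5-.5+[340,220]
s=lambda c:(np.array(c)+.5)/5-.5+[310,150]
obs=[("top",(-85,55),t((192,119))),("top",(85,55),t((663,94))),
("scene",(-85,55),s((190,344))),("scene",(-85,-55),s((445,383))),("scene",(85,-55),s((518,207)))]
q,r,e=fit6(obs,[.49,-.13,.05,0,0,-1.5]);print(q,"\n",r,"\n",e)
B=np.array([.4957,-.1331]);u=np.array([np.cos(-1.4995),np.sin(-1.4995)]);v=np.array([-u[1],u[0]])
print((q[:2]-B)@u,(q[:2]-B)@v)
bt=t((0,0))
bt=[t(p) for p in [(160,107),(672,80),(704,412)]]
bs=[s(p) for p in [(167,377),(462,422),(543,228)]]
o=[("top",(-94,64),bt[0]),("top",(94,64),bt[1]),("scene",(-94,64),bs[0]),("scene",(-94,-64),bs[1]),("scene",(94,-64),bs[2])]
f=lambda q:np.concatenate([proj(np.r_[q[:2]+R.from_euler("z",q[2]).as_matrix()[:2,:2]@(np.array(l)/1e3),.044],c)[0]-p for c,l,p in o])
r=least_squares(f,[.4957,-.133,-1.5]);print(r.x,f(r.x))
```

```text
[ 0.4966 -0.1324  0.0501  0.0036  0.0046 -1.4945] 
 [[ 0.0547 -0.2101]
 [-0.0333 -0.1861]
 [-0.5538  0.0591]
 [ 0.6295  0.0322]
 [ 0.313   0.0503]] 
 [0.0003 0.0006 0.0007 0.0087 0.0054 0.0034]
-0.0005946422265821064 0.0009787326765916984
[ 0.4946 -0.132  -1.4996] [-0.0838 -0.6217  0.2592 -0.2177 -0.6891  0.3334  1.0299  0.6433  0.3966
 -0.541 ]
```

{"method": "carry_out", "body": {"series": [{"x": -0.0012,"y": 0,"z": 0,"ax": 0,"ay": 0,"az": 0},{"x": -0.0009,"y": 0,"z": 0.0029,"ax": 0,"ay": 0,"az": 0},{"x": -0.0009,"y": 0,"z": 0.0029,"ax": 0,"ay": 0,"az": 0},{"x": -0.0006,"y": 0,"z": 0.0019,"ax": 0,"ay": 0,"az": 0},{"x": -0.0006,"y": 0,"z": 0.0019,"ax": 0,"ay": 0,"az": 0},{"x": 0,"y": 0,"z": 0,"ax": 0,"ay": 0,"az": 0},{"x": 0,"y": 0,"z": 0,"ax": 0,"ay": 0,"az": 0}]}}

```text
time: 11.75
eef_pos: [0.4902, -0.0672, 0.0683]
orientation: [-0.005, 0.988, 0.037, 0.148]
contact_force: [1.4, 0.4, 0.5]
width: 0.0118
```

Run:
```python
from fit import *
im=get_image("top");cv2.imwrite(f"pics/top10.png",cv2.resize(im[220:310,340:480,::-1],(0,0),fx=5.5,fy=5.5,interpolation=cv2.INTER_CUBIC))
im=get_image("scene");cv2.imwrite(f"pics/scene10.png",cv2.resize(im[150:270,310:450,::-1],(0,0),fx=5,fy=5,interpolation=cv2.INTER_CUBIC))
s=robot.read_state()
print(s["eef_pos"],s["contact_force"],s["torque"])
```

```text
[ 0.4901 -0.0672  0.0683] [2.1965 0.5757 1.0222] [0.1464 0.1831 0.0096]
```

View pics/scene10.png

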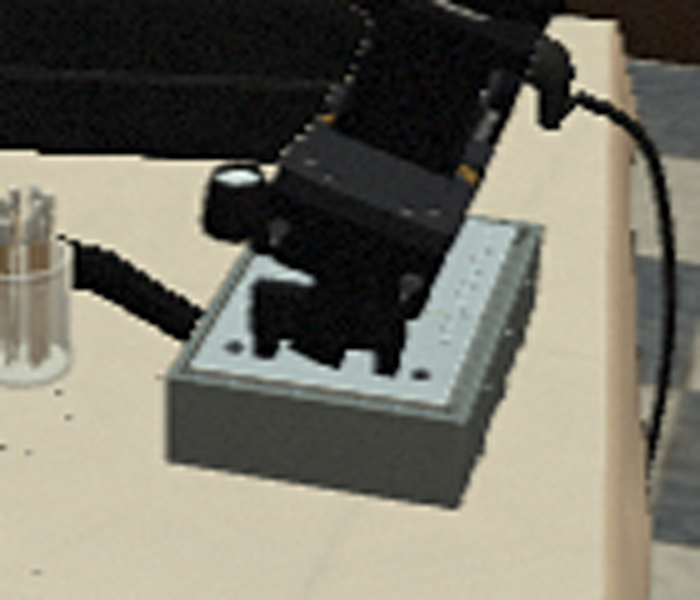

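View pics/top10.png

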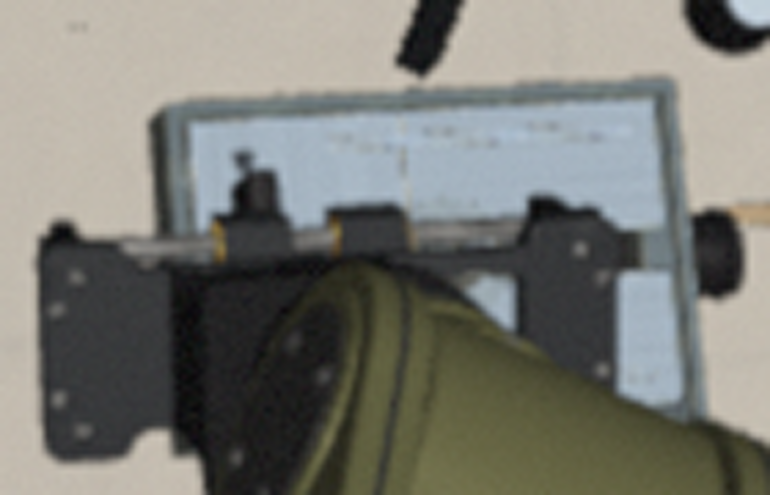

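{"method": "carry_out", "body": {"claw": 0.32, "series": [{"x": 0,"y": 0,"z": 0,"ax": 0,"ay": 0,"az": 0},{"x": 0,"y": 0,"z": 0,"ax": 0,"ay": 0,"az": 0},{"x": 0,"y": 0,"z": 0,"ax": 0,"ay": 0,"az": 0},{"x": 0,"y": 0,"z": 0,"ax": 0,"ay": 0,"az": 0},{"x": 0,"y": 0,"z": 0,"ax": 0,"ay": 0,"az": 0}]}}

```text
time: 12.35
eef_pos: [0.4895, -0.0671, 0.0676]
orientation: [-0.005, 0.988, 0.037, 0.148]
contact_force: [0.3, 0.1, 0.2]
width: 0.0304
```

{"method": "carry_out", "body": {"series": [{"x": 0.003,"y": 0,"z": -0.0095,"ax": 0,"ay": 0,"az": 0},{"x": 0.006,"y": 0,"z": -0.02,"ax": 0,"ay": 0,"az": 0},{"x": 0.007,"y": 0,"z": -0.024,"ax": 0,"ay": 0,"az": 0},{"x": 0.007,"y": 0,"z": -0.024,"ax": 0,"ay": 0,"az": 0},{"x": 0.007,"y": 0,"z": -0.024,"ax": 0,"ay": 0,"az": 0},{"x": -0.03,"y": 0,"z": -0.02,"ax": 0,"ay": -8.5,"az": 0},{"x": -0.04,"y": 0,"z": 0,"ax": 0,"ay": -8.5,"az": 0},{"x": -0.04,"y": 0,"z": 0,"ax": 0,"ay": 0,"az": 0},{"x": -0.04,"y": 0,"z": 0,"ax": 0,"ay": 0,"az": 0},{"x": 0,"y": 0,"z": 0,"ax": 0,"ay": 0,"az": 0}]}}

```text
time: 13.35
eef_pos: [0.3324, -0.0787, 0.1781]
orientation: [0.001, 0.999, 0.037, 0.001]
contact_force: [0.4, 0.2, -0.4]
width: 0.0304
```

Run:
```python
from fit import *
im=get_image("top");cv2.imwrite(f"pics/top11.png",cv2.resize(im[220:320,350:485,::-1],(0,0),fx=5.8,fy=5.8,interpolation=cv2.INTER_CUBIC))
im=get_image("scene");cv2.imwrite(f"pics/scene11.png",cv2.resize(im[150:270,310:450,::-1],(0,0),fx=5,fy=5,interpolation=cv2.INTER_CUBIC))
s=robot.read_state();d,M=delta([.495,-.133,.2],s)
print(s["eef_pos"],s["contact_force"],s["joint_pos"],d);print(M)
```

```text
[ 0.335  -0.0789  0.1789] [0.3774 0.5271 0.3974] [-0.3877 -0.6107  2.3419 -0.0001  1.4071  1.1089] [ 0.1556  0.0658 -0.0205]
[[ 0.9972  0.0741  0.0031]
 [ 0.0742 -0.9972 -0.0013]
 [ 0.003   0.0015 -1.    ]]
```

View pics/top11.png

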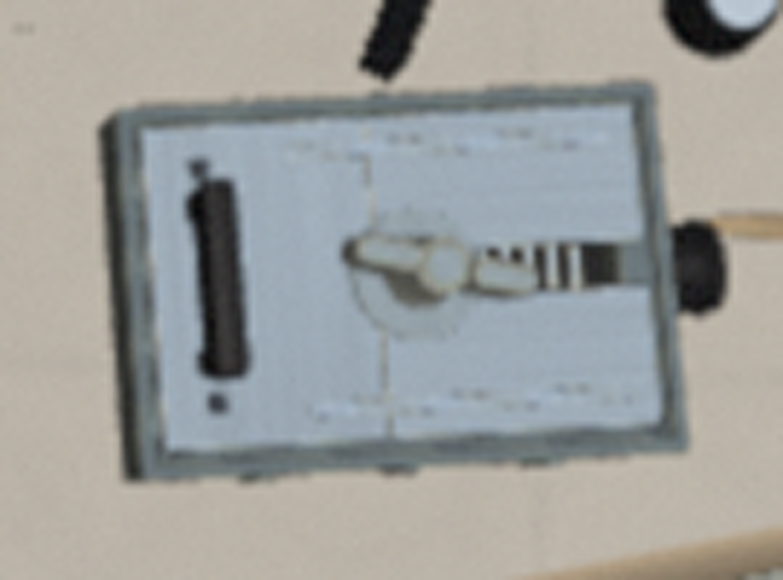

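View pics/scene11.png

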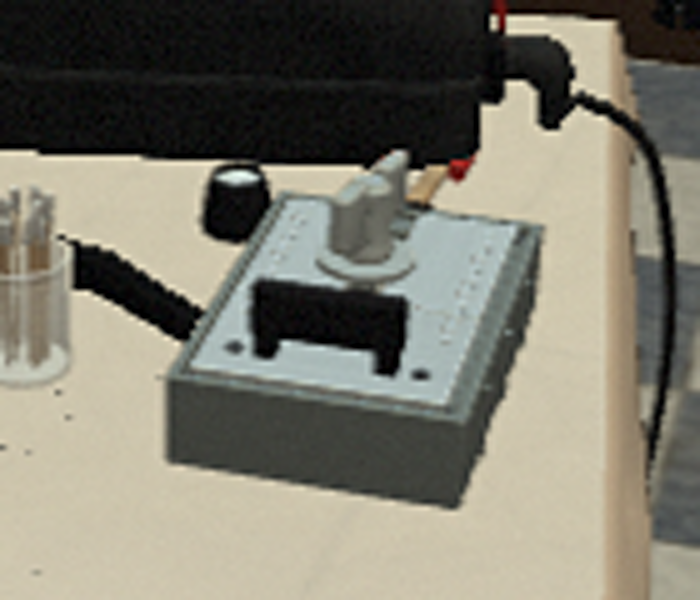

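Run:
```python
from fit import *
t=lambda c:(np.array(c)+.5)/5.8-.5+[350,220]
s=lambda c:(np.array(c)+.5)/5-.5+[310,150]
L=[(-85,55),(85,55),(85,-55),(-85,-55)]
obs=[("top",l,t(c)) for l,c in zip(L,[(139,127),(638,103),(663,425),(168,452)])]+[("scene",L[0],s((191,369))),("scene",L[3],s((450,405))),("scene",L[2],s((519,224)))]
q,r,e=fit6(obs,[.49,-.13,.05,0,0,-1.5]);print(q,"\n",r,"\n",e)
# nut wings tips
for z in (.095,.1,.104):
    a=atz(t((350,250)),z,"top");b=atz(t((535,275)),z,"top");print(z,(a+b)/2,np.arctan2(*(b-a)[1::-1]),np.linalg.norm(b-a))
```

```text
[ 0.4962 -0.1333  0.0399 -0.0008 -0.0083 -1.4953] 
 [[ 0.4715  0.524 ]
 [-0.6817  0.0895]
 [ 0.6952 -0.0007]
 [-0.2688  0.2287]
 [-0.4991 -0.2944]
 [-0.4713  0.1921]
 [ 0.0705  0.011 ]] 
 [0.0002 0.0004 0.0006 0.0085 0.0052 0.0026]
0.095 [ 0.4966 -0.1336  0.095 ] -1.6839444090742866 0.06019907695309701
0.1 [ 0.4961 -0.1322  0.1   ] -1.6839444090742863 0.059851208249091105
0.104 [ 0.4957 -0.1311  0.104 ] -1.6839444090742883 0.05957291328588648
```

{"method": "carry_out", "body": {"claw": 0.5, "series": [{"x": 0,"y": 0,"z": 0,"ax": 0,"ay": 0,"az": -7.8},{"x": 0,"y": 0,"z": 0,"ax": 0,"ay": 0,"az": -7.8},{"x": 0,"y": 0,"z": 0,"ax": 0,"ay": 0,"az": -7.8},{"x": 0,"y": 0,"z": 0,"ax": 0,"ay": 0,"az": -7.8},{"x": 0,"y": 0,"z": 0,"ax": 0,"ay": 0,"az": -7.8},{"x": 0,"y": 0,"z": 0,"ax": 0,"ay": 0,"az": -7.8},{"x": 0,"y": 0,"z": 0,"ax": 0,"ay": 0,"az": -7.8},{"x": 0,"y": 0,"z": 0,"ax": 0,"ay": 0,"az": -7.8},{"x": 0,"y": 0,"z": 0,"ax": 0,"ay": 0,"az": -7.8},{"x": 0,"y": 0,"z": 0,"ax": 0,"ay": 0,"az": -7.8},{"x": 0,"y": 0,"z": 0,"ax": 0,"ay": 0,"az": 0},{"x": 0,"y": 0,"z": 0,"ax": 0,"ay": 0,"az": 0}]}}

```text
time: 14.65
eef_pos: [0.3355, -0.0787, 0.1782]
orientation: [-0.0, 0.754, 0.657, -0.0]
contact_force: [-0.3, 1.2, -0.1]
width: 0.0478
```

Run:
```python
from fit import *
s=robot.read_state()
for t in ([.4957,-.133,.15],[.4957,-.133,.0906]):
    d,M=delta(t,s);print(d)
print(s["eef_pos"],s["contact_force"],s["joint_pos"],np.arctan2(M[1,0],M[0,0]),M[2])
```

```text
[-0.032   0.1661  0.0282]
[-0.032   0.1661  0.0876]
[ 0.3355 -0.0787  0.1782] [-0.256   1.159  -0.1429] [-0.3866 -0.6057  2.3401 -0.0001  1.4072 -0.2499] 1.4341460353185773 [-0.0001 -0.0001 -1.    ]
```

{"method": "carry_out", "body": {"series": [{"x": -0.005,"y": 0.028,"z": 0,"ax": 0,"ay": 0,"az": 0},{"x": -0.005,"y": 0.028,"z": 0,"ax": 0,"ay": 0,"az": 0},{"x": -0.006,"y": 0.028,"z": 0,"ax": 0,"ay": 0,"az": 0},{"x": -0.006,"y": 0.028,"z": 0,"ax": 0,"ay": 0,"az": 0},{"x": -0.005,"y": 0.027,"z": 0.014,"ax": 0,"ay": 0,"az": 0},{"x": -0.005,"y": 0.027,"z": 0.014,"ax": 0,"ay": 0,"az": 0},{"x": 0,"y": 0,"z": 0,"ax": 0,"ay": 0,"az": 0},{"x": 0,"y": 0,"z": 0,"ax": 0,"ay": 0,"az": 0}]}}

```text
time: 15.45
eef_pos: [0.495, -0.1325, 0.1491]
orientation: [-0.001, 0.753, 0.658, -0.001]
contact_force: [-0.5, -0.5, 0.3]
width: 0.0473
```

Run:
```python
from fit import *
im=get_image("scene");cv2.imwrite(f"pics/scene12.png",cv2.resize(im[100:270,310:450,::-1],(0,0),fx=4,fy=3.5,interpolation=cv2.INTER_CUBIC))
s=robot.read_state()
for t in ([.4957,-.133,.0906],):
    d,M=delta(t,s);print(d)
print(s["eef_pos"],s["contact_force"],s["joint_pos"],np.arctan2(M[1,0],M[0,0]),M[2])
```

```text
[-0.0004  0.0009  0.0593]
[ 0.4949 -0.1325  0.1499] [-0.0806 -0.1281  0.4443] [-0.3663 -0.117   2.0332 -0.0002  1.2262 -0.231 ] 1.4355719623149976 [ 0.     -0.0008 -1.    ]
```

View pics/scene12.png

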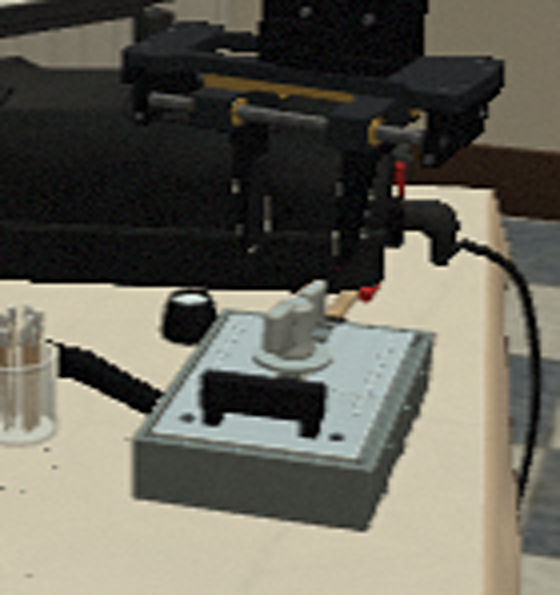

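{"method": "carry_out", "body": {"series": [{"x": 0,"y": 0.001,"z": 0.015,"ax": 0,"ay": 0,"az": 0},{"x": 0,"y": 0,"z": 0.016,"ax": 0,"ay": 0,"az": 0},{"x": 0,"y": 0,"z": 0.016,"ax": 0,"ay": 0,"az": 0},{"x": 0,"y": 0,"z": 0.012,"ax": 0,"ay": 0,"az": 0},{"x": 0,"y": 0,"z": 0,"ax": 0,"ay": 0,"az": 0},{"x": 0,"y": 0,"z": 0,"ax": 0,"ay": 0,"az": 0}]}}

```text
time: 16.1
eef_pos: [0.4959, -0.1327, 0.0911]
orientation: [0.0, 0.753, 0.658, -0.0]
contact_force: [0.4, 0.7, 0.2]
width: 0.0475
```

{"method": "carry_out", "body": {"claw": 0, "series": [{"x": 0,"y": 0,"z": 0,"ax": 0,"ay": 0,"az": 0},{"x": 0,"y": 0,"z": 0,"ax": 0,"ay": 0,"az": 0},{"x": 0,"y": 0,"z": 0,"ax": 0,"ay": 0,"az": 0},{"x": 0,"y": 0,"z": 0,"ax": 0,"ay": 0,"az": 0},{"x": 0,"y": 0,"z": 0,"ax": 0,"ay": 0,"az": 0},{"x": 0,"y": 0,"z": 0,"ax": 0,"ay": 0,"az": 0},{"x": 0,"y": 0,"z": 0,"ax": 0,"ay": 0,"az": 0},{"x": 0,"y": 0,"z": 0,"ax": 0,"ay": 0,"az": 0}]}}

```text
time: 16.9
eef_pos: [0.4957, -0.1328, 0.0911]
orientation: [-0.0, 0.753, 0.658, -0.0]
contact_force: [-5.4, -0.1, 4.4]
width: 0.018
```

Run:
```python
from fit import *
im=get_image("scene");cv2.imwrite(f"pics/scene13.png",cv2.resize(im[150:270,310:450,::-1],(0,0),fx=5,fy=5,interpolation=cv2.INTER_CUBIC))
s=robot.read_state()
d,M=delta([0,0,0],s)
print(s["eef_pos"],s["contact_force"],s["torque"],s["width"],s["joint_pos"],np.arctan2(M[1,0],M[0,0]),M[2])
```

```text
[ 0.4958 -0.1328  0.0911] [-5.0285 -0.4374  5.5056] [ 0.109   0.91   -0.0466] 0.018412760965135687 [-0.3661 -0.0456  2.0739 -0.0006  1.1142 -0.2317] 1.436656153448788 [-0.0003 -0.001  -1.    ]
```

View pics/scene13.png

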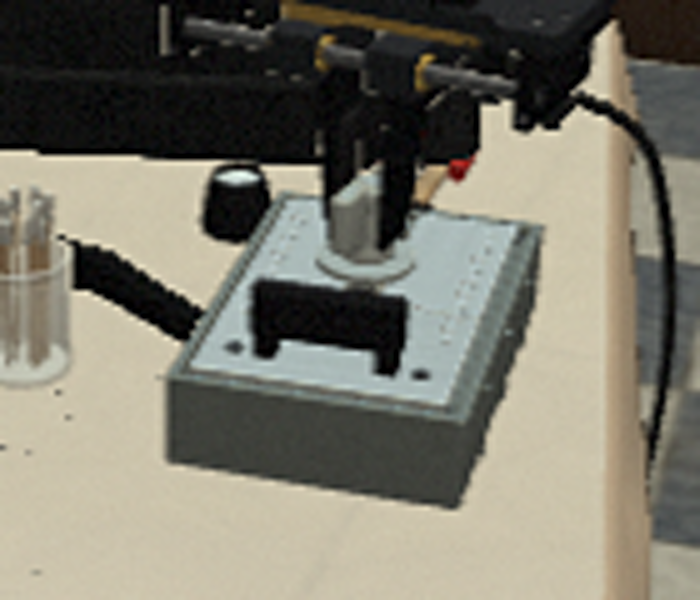

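{"method": "carry_out", "body": {"series": [{"x": 0,"y": -0.0007,"z": 0.0007,"ax": 0,"ay": 0,"az": 8},{"x": 0,"y": 0,"z": 0.0007,"ax": 0,"ay": 0,"az": 8},{"x": 0,"y": 0,"z": 0.0007,"ax": 0,"ay": 0,"az": 8},{"x": 0,"y": 0,"z": 0.0007,"ax": 0,"ay": 0,"az": 8},{"x": 0,"y": 0,"z": 0.0007,"ax": 0,"ay": 0,"az": 8},{"x": 0,"y": 0,"z": 0.0007,"ax": 0,"ay": 0,"az": 8},{"x": 0,"y": 0,"z": 0,"ax": 0,"ay": 0,"az": 0}]}}

```text
time: 17.65
eef_pos: [0.4964, -0.1332, 0.087]
orientation: [0.001, 0.955, 0.295, 0.001]
contact_force: [0.7, -2.0, 0.1]
width: 0.018
```

```bash
cat > look.py <<'E'
from fit import *
import sys
im=get_image("scene");cv2.imwrite(f"pics/scene{sys.argv[1]}.png",cv2.resize(im[150:270,310:450,::-1],(0,0),fx=5,fy=5,interpolation=cv2.INTER_CUBIC))
s=robot.read_state()
d,M=delta([0,0,0],s)
print(s["time"],s["eef_pos"],s["contact_force"],s["torque"],s["width"],s["joint_pos"],np.arctan2(M[1,0],M[0,0]),M[2])
E
python3 look.py 14
```

```text
17.7 [ 0.4964 -0.1332  0.087 ] [ 1.458  -1.8155  0.0813] [-0.4559 -0.1972 -0.0805] 0.01817860914218172 [-0.3665 -0.041   2.0772 -0.0004  1.1024  0.6031] 0.6013111242058498 [ 0.0014  0.0027 -1.    ]
```

View pics/scene14.png

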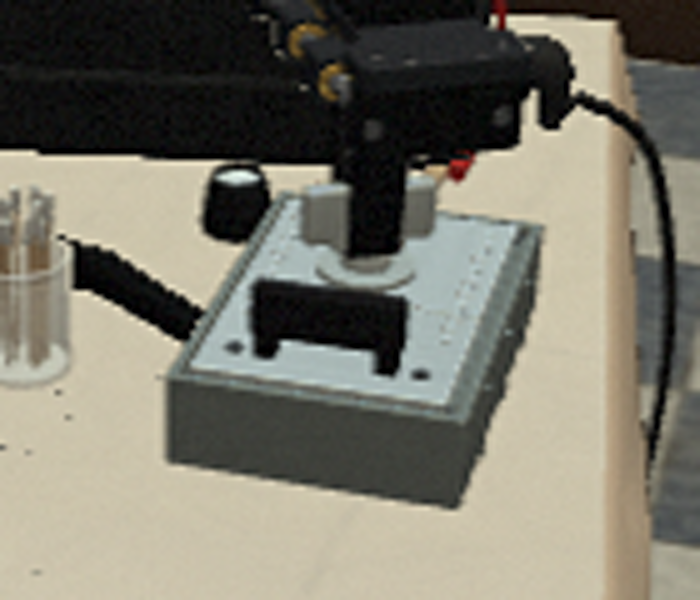

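{"method": "carry_out", "body": {"series": [{"x": 0,"y": 0,"z": 0.0007,"ax": 0,"ay": 0,"az": 8},{"x": 0,"y": 0,"z": 0.0007,"ax": 0,"ay": 0,"az": 8},{"x": 0,"y": 0,"z": 0.0007,"ax": 0,"ay": 0,"az": 8},{"x": 0,"y": 0,"z": 0.0007,"ax": 0,"ay": 0,"az": 8},{"x": 0,"y": 0,"z": 0.0007,"ax": 0,"ay": 0,"az": 8},{"x": 0,"y": 0,"z": 0.0007,"ax": 0,"ay": 0,"az": 8},{"x": 0,"y": 0,"z": 0.0007,"ax": 0,"ay": 0,"az": 8},{"x": 0,"y": 0,"z": 0.0007,"ax": 0,"ay": 0,"az": 8},{"x": 0,"y": 0,"z": 0.0007,"ax": 0,"ay": 0,"az": 8},{"x": 0,"y": 0,"z": 0.0007,"ax": 0,"ay": 0,"az": 8},{"x": 0,"y": 0,"z": 0.0007,"ax": 0,"ay": 0,"az": 8},{"x": 0,"y": 0,"z": 0,"ax": 0,"ay": 0,"az": 0}]}}

```text
time: 18.9
eef_pos: [0.496, -0.1347, 0.0794]
orientation: [0.002, 0.893, -0.451, 0.002]
contact_force: [-0.3, -8.2, 0.2]
width: 0.0181
```

```bash
python3 look.py 15
```

```text
18.95 [ 0.4961 -0.1347  0.0794] [ 0.1738 -6.9071 -0.1112] [-1.2622  0.0279 -0.0736] 0.01866134776229579 [-0.3676 -0.0305  2.0815 -0.0041  1.087   2.139 ] -0.9339703852510207 [ 0.0049  0.0012 -1.    ]
```

View pics/scene15.png

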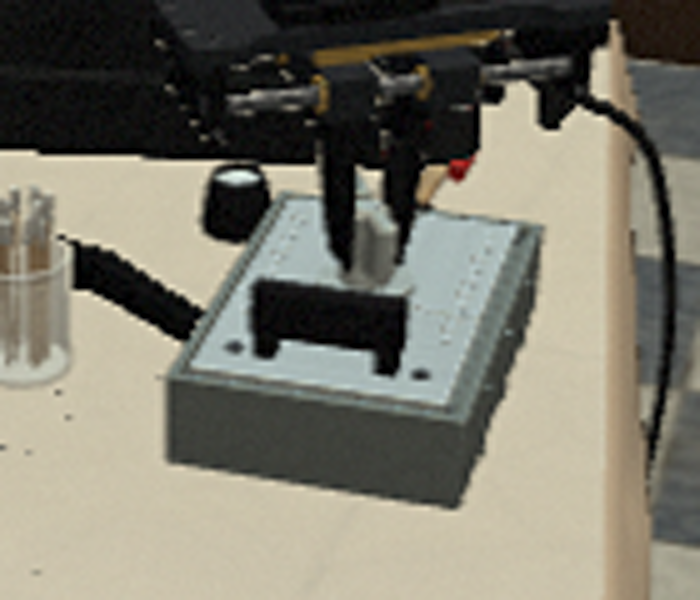

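{"method": "carry_out", "body": {"series": [{"x": 0.0006,"y": 0.0004,"z": 0.0007,"ax": 0,"ay": 0,"az": 8},{"x": 0,"y": 0,"z": 0.0007,"ax": 0,"ay": 0,"az": 8},{"x": 0,"y": 0,"z": 0.0007,"ax": 0,"ay": 0,"az": 8},{"x": 0,"y": 0,"z": 0.0007,"ax": 0,"ay": 0,"az": 8},{"x": 0,"y": 0,"z": 0,"ax": 0,"ay": 0,"az": 0}]}}

```text
time: 19.45
eef_pos: [0.4955, -0.135, 0.0768]
orientation: [0.001, 0.734, -0.679, 0.001]
contact_force: [-4.2, -5.3, 3.8]
width: 0.0181
```

```bash
python3 look.py 16
```

```text
19.5 [ 0.4955 -0.135   0.0768] [-2.8912 -6.1641  4.0722] [-0.9409  0.5728 -0.0592] 0.01827265675195403 [-0.3688 -0.0267  2.0827 -0.0038  1.0841  2.6962] -1.4923815537176164 [ 0.0037  0.0001 -1.    ]
```

{"method": "carry_out", "body": {"series": [{"x": 0,"y": 0,"z": 0.0002,"ax": 0,"ay": 0,"az": 4},{"x": 0,"y": 0,"z": 0.0002,"ax": 0,"ay": 0,"az": 4},{"x": 0,"y": 0,"z": 0,"ax": 0,"ay": 0,"az": 0},{"x": 0,"y": 0,"z": 0,"ax": 0,"ay": 0,"az": 0}]}}

```text
time: 19.9
eef_pos: [0.4954, -0.135, 0.0768]
orientation: [-0.001, -0.686, 0.728, -0.001]
contact_force: [-5.4, -5.1, 5.9]
width: 0.0186
```

```bash
python3 look.py 17
```

```text
19.95 [ 0.4954 -0.135   0.0768] [-5.2393 -5.1079  6.6789] [-0.8241  0.8367  0.1513] 0.017988369206767132 [-0.3687 -0.0266  2.0827 -0.004   1.0845  2.8349] -1.6309208503982437 [ 0.0037  0.0001 -1.    ]
```

View pics/scene17.png

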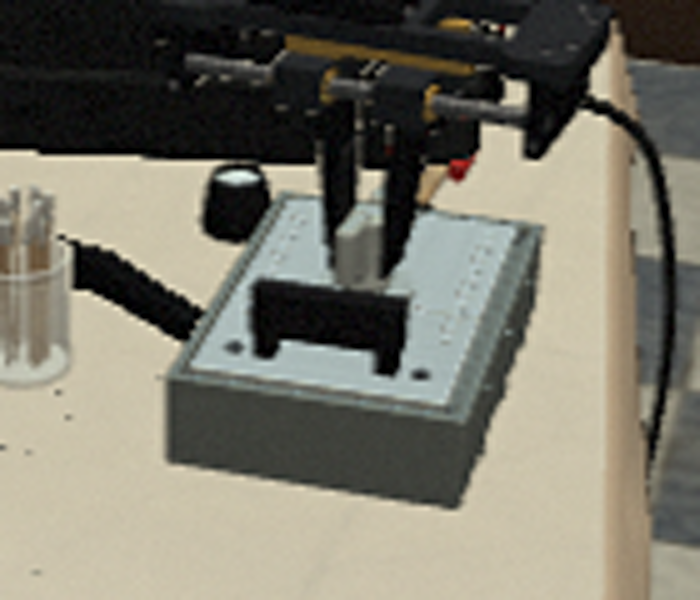

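{"method": "carry_out", "body": {"claw": 0.5, "series": [{"x": 0,"y": 0,"z": 0,"ax": 0,"ay": 0,"az": 0},{"x": 0,"y": 0,"z": 0,"ax": 0,"ay": 0,"az": 0},{"x": 0,"y": 0,"z": 0,"ax": 0,"ay": 0,"az": 0},{"x": 0,"y": 0,"z": 0,"ax": 0,"ay": 0,"az": 0},{"x": 0,"y": 0,"z": -0.02,"ax": 0,"ay": 0,"az": 0},{"x": 0,"y": 0,"z": -0.04,"ax": 0,"ay": 0,"az": 0},{"x": 0,"y": 0,"z": -0.04,"ax": 0,"ay": 0,"az": 0},{"x": 0,"y": 0.04,"z": -0.02,"ax": 0,"ay": 0,"az": 0},{"x": 0,"y": 0.04,"z": 0,"ax": 0,"ay": 0,"az": 0},{"x": 0,"y": 0.04,"z": 0,"ax": 0,"ay": 0,"az": 0},{"x": 0,"y": 0.04,"z": 0,"ax": 0,"ay": 0,"az": 0},{"x": 0,"y": 0,"z": 0,"ax": 0,"ay": 0,"az": 0}]}}

```text
time: 21.15
eef_pos: [0.333, -0.1224, 0.1953]
orientation: [0.0, -0.684, 0.73, -0.001]
contact_force: [1.5, 0.9, -1.0]
width: 0.0472
```

```bash
python3 look.py 18
python3 - <<'E'
from fit import *
im=get_image("top");cv2.imwrite(f"pics/top18.png",cv2.resize(im[220:320,350:485,::-1],(0,0),fx=5.8,fy=5.8,interpolation=cv2.INTER_CUBIC))
E
```

```text
21.2 [ 0.3347 -0.1228  0.1958] [0.6509 0.7584 0.6999] [ 0.1156 -0.0351  0.0306] 0.04739149034867616 [-0.5028 -0.5827  2.2976  0.0002  1.4241  2.704 ] -1.6360291042293718 [ 0.001  -0.0025 -1.    ]
```

View pics/scene18.png

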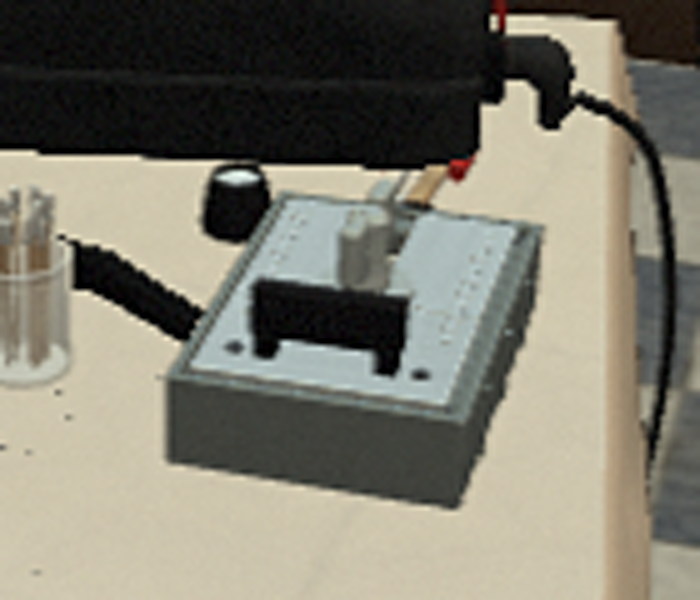

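View pics/top18.png

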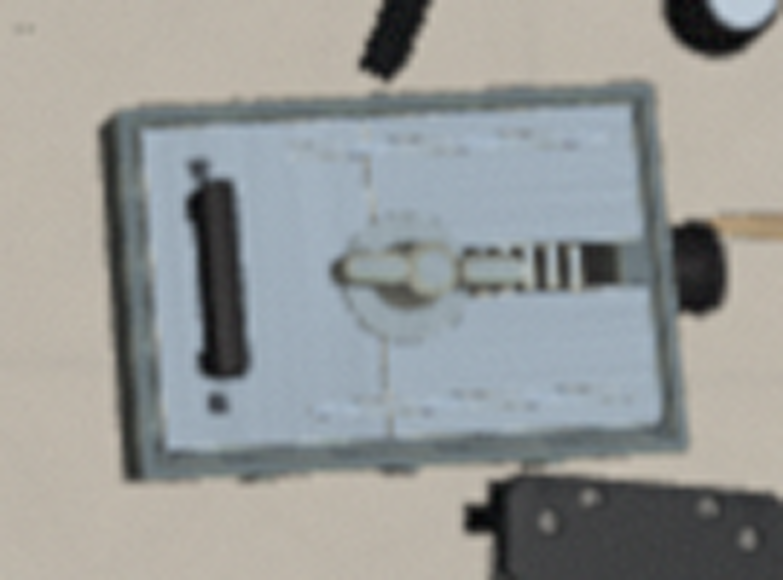

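Run:
```python
from fit import *
t=lambda c:(np.array(c)+.5)/5.8-.5+[350,220]
z=.085
for a,b in (((340,267),(528,267)),((345,248),(528,252)),((345,285),(520,287))):
    A=atz(t(a),z,"top");B=atz(t(b),z,"top");y=np.arctan2(*(B-A)[1::-1]);print(y,y+1.498,(A+B)/2)
L=[(139,127),(638,103),(663,425),(168,452)]
P=[atz(t(c),.046,"top") for c in L]
for i,j in ((0,1),(3,2)): print("lid",np.arctan2(*(P[j]-P[i])[1::-1]))
```

```text
-1.5494392335136737 -0.05143923351367374 [ 0.496  -0.1335  0.085 ]
-1.571106857762629 -0.07310685776262904 [ 0.5016 -0.1344  0.085 ]
-1.560982886546428 -0.06298288654642792 [ 0.4898 -0.1329  0.085 ]
lid -1.4999190555872464
lid -1.4971716841064042
```

{"method": "carry_out", "body": {"series": [{"x": 0,"y": 0,"z": 0,"ax": 0,"ay": 0,"az": -6},{"x": 0,"y": 0,"z": 0,"ax": 0,"ay": 0,"az": 0},{"x": 0,"y": 0,"z": 0,"ax": 0,"ay": 0,"az": 0}]}}

```text
time: 21.55
eef_pos: [0.3364, -0.1231, 0.1958]
orientation: [0.0, 0.721, -0.693, -0.0]
contact_force: [0.4, -0.2, -0.5]
width: 0.0471
```

Run:
```python
from fit import *
s=robot.read_state();d,M=delta([.4957,-.133,.0765],s);print(d,np.arctan2(M[1,0],M[0,0]),M[2])
```

```text
[ 0.0161 -0.1589  0.1191] -1.5318304666269673 [-0.0004  0.0007 -1.    ]
```

{"method": "carry_out", "body": {"series": [{"x": 0.004,"y": -0.04,"z": 0,"ax": 0,"ay": 0,"az": 0},{"x": 0.004,"y": -0.04,"z": 0,"ax": 0,"ay": 0,"az": 0},{"x": 0.004,"y": -0.04,"z": 0,"ax": 0,"ay": 0,"az": 0},{"x": 0.004,"y": -0.039,"z": 0,"ax": 0,"ay": 0,"az": 0},{"x": 0,"y": 0,"z": 0.03,"ax": 0,"ay": 0,"az": 0},{"x": 0,"y": 0,"z": 0,"ax": 0,"ay": 0,"az": 0},{"x": 0,"y": 0,"z": 0,"ax": 0,"ay": 0,"az": 0}]}}

```text
time: 22.25
eef_pos: [0.4947, -0.1323, 0.1646]
orientation: [0.001, 0.721, -0.693, -0.002]
contact_force: [0.4, 0.4, -0.1]
width: 0.0477
```

Run:
```python
from fit import *
s=robot.read_state();d,M=delta([.4957,-.133,.0765],s);print(d,np.arctan2(M[1,0],M[0,0]),M[2],s["eef_pos"])
```

```text
[ 0.0009 -0.0013  0.0881] -1.5309941341980045 [-0.0012  0.0032 -1.    ] [ 0.4947 -0.1323  0.1646]
```

{"method": "carry_out", "body": {"series": [{"x": 0.0005,"y": -0.001,"z": 0.025,"ax": 0,"ay": 0,"az": 0},{"x": 0,"y": 0,"z": 0.025,"ax": 0,"ay": 0,"az": 0},{"x": 0,"y": 0,"z": 0.02,"ax": 0,"ay": 0,"az": 0},{"x": 0,"y": 0,"z": 0.017,"ax": 0,"ay": 0,"az": 0},{"x": 0,"y": 0,"z": 0,"ax": 0,"ay": 0,"az": 0},{"x": 0,"y": 0,"z": 0,"ax": 0,"ay": 0,"az": 0}]}}

```text
time: 22.85
eef_pos: [0.4967, -0.1335, 0.0802]
orientation: [-0.0, 0.721, -0.693, 0.001]
contact_force: [0.1, -0.2, 0.7]
width: 0.0472
```

{"method": "carry_out", "body": {"claw": 0, "series": [{"x": 0,"y": 0,"z": 0,"ax": 0,"ay": 0,"az": 0},{"x": 0,"y": 0,"z": 0,"ax": 0,"ay": 0,"az": 0},{"x": 0,"y": 0,"z": 0,"ax": 0,"ay": 0,"az": 0},{"x": 0,"y": 0,"z": 0,"ax": 0,"ay": 0,"az": 0},{"x": 0,"y": 0,"z": 0,"ax": 0,"ay": 0,"az": 0},{"x": 0,"y": 0,"z": 0,"ax": 0,"ay": 0,"az": 0},{"x": 0,"y": 0,"z": 0,"ax": 0,"ay": 0,"az": 0},{"x": 0,"y": 0,"z": 0,"ax": 0,"ay": 0,"az": 0}]}}

```text
time: 23.65
eef_pos: [0.4955, -0.1333, 0.0793]
orientation: [0.001, 0.721, -0.693, -0.001]
contact_force: [-5.1, -1.1, 5.5]
width: 0.018
```

```bash
python3 look.py 19
```

```text
23.7 [ 0.4955 -0.1333  0.0793] [-4.8533  0.2423  5.8049] [ 0.1401  0.8556 -0.0142] 0.01808279435269678 [-0.3668 -0.0291  2.0802 -0.0014  1.0927  2.7349] -1.5302111872099884 [ 0.0003  0.0025 -1.    ]
```

{"method": "carry_out", "body": {"series": [{"x": 0,"y": 0.0007,"z": 0,"ax": 0,"ay": 0,"az": 3},{"x": 0,"y": 0,"z": 0,"ax": 0,"ay": 0,"az": 2.5},{"x": 0,"y": 0,"z": 0,"ax": 0,"ay": 0,"az": 2.5},{"x": 0,"y": 0,"z": 0,"ax": 0,"ay": 0,"az": 0},{"x": 0,"y": 0,"z": 0,"ax": 0,"ay": 0,"az": 0}]}}

```text
time: 24.2
eef_pos: [0.4955, -0.1333, 0.0793]
orientation: [-0.0, -0.672, 0.741, -0.0]
contact_force: [-3.7, -0.3, 4.7]
width: 0.0181
```

```bash
python3 look.py 20
```

```text
24.25 [ 0.4955 -0.1333  0.0793] [-3.3987 -0.68    5.8502] [0.1987 0.6833 0.2026] 0.018311874582018252 [-0.3671 -0.0303  2.0814 -0.0007  1.0907  2.8729] -1.6689118186073262 [ 0.0006  0.0004 -1.    ]
```

{"method": "carry_out", "body": {"claw": 0.5, "series": [{"x": 0,"y": 0,"z": 0,"ax": 0,"ay": 0,"az": 0},{"x": 0,"y": 0,"z": 0,"ax": 0,"ay": 0,"az": 0},{"x": 0,"y": 0,"z": 0,"ax": 0,"ay": 0,"az": 0},{"x": 0,"y": 0,"z": 0,"ax": 0,"ay": 0,"az": 0},{"x": 0,"y": 0,"z": -0.02,"ax": 0,"ay": 0,"az": 0},{"x": 0,"y": 0,"z": -0.04,"ax": 0,"ay": 0,"az": 0},{"x": 0,"y": 0,"z": -0.04,"ax": 0,"ay": 0,"az": 0},{"x": 0,"y": 0.04,"z": -0.02,"ax": 0,"ay": 0,"az": 0},{"x": 0,"y": 0.04,"z": 0,"ax": 0,"ay": 0,"az": 0},{"x": 0,"y": 0.04,"z": 0,"ax": 0,"ay": 0,"az": 0},{"x": 0,"y": 0.04,"z": 0,"ax": 0,"ay": 0,"az": 0},{"x": 0,"y": 0,"z": 0,"ax": 0,"ay": 0,"az": 0}]}}

```text
time: 25.45
eef_pos: [0.3336, -0.1166, 0.1984]
orientation: [0.0, -0.671, 0.742, -0.001]
contact_force: [0.4, 0.1, -0.2]
width: 0.0474
```

```bash
python3 look.py 21
python3 - <<'E'
from fit import *
im=get_image("top");cv2.imwrite(f"pics/top21f.png",im[:,:,::-1]);cv2.imwrite(f"pics/top21.png",cv2.resize(im[220:320,350:485,::-1],(0,0),fx=5.8,fy=5.8,interpolation=cv2.INTER_CUBIC))
for t in ("drip_pan","swab_jar"):print(t,[r["at"] for r in place_of(t,"top")][:1])
E
```

```text
25.5 [ 0.3353 -0.1171  0.1989] [ 0.2727 -0.1139  0.5057] [ 0.1713 -0.0722  0.0116] 0.047467909127102914 [-0.4876 -0.5891  2.2961  0.      1.4315  2.7546] -1.6713809003471605 [ 0.0011 -0.0029 -1.    ]
drip_pan [[333.0, 192.5]]
swab_jar [[392.6, 201.9]]
```

View pics/top21.png

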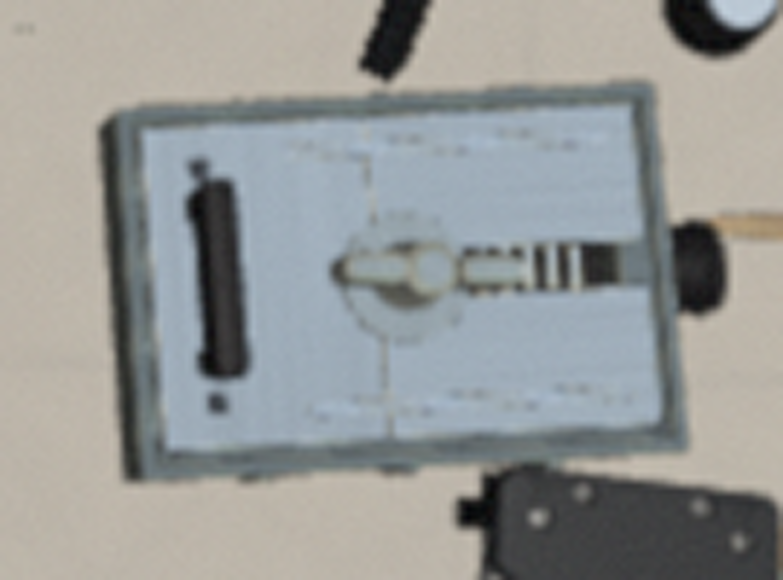

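View pics/scene21.png

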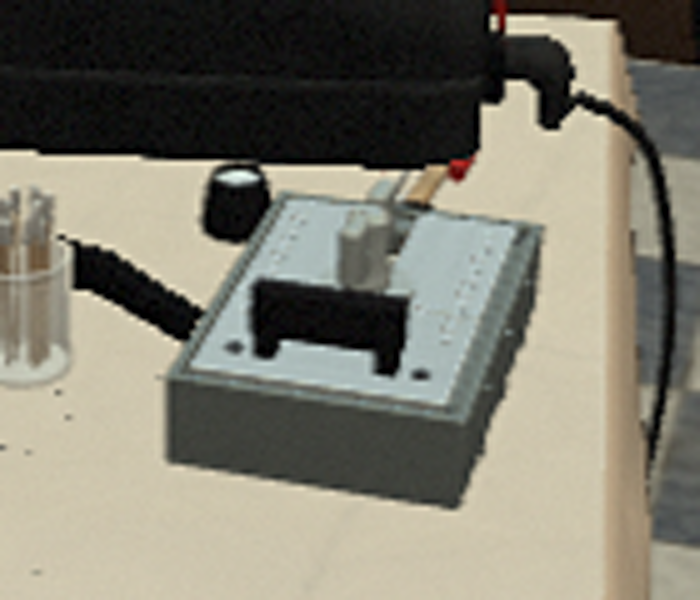

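```bash
python3 -c "
from rig import job
print(job.hand_in())"
```

```text
the job is handed in; nothing more can be done
None
```

The filter box is closed and the job is handed in. The lid is seated in the recess with the stud in its slot, and the wing nut is tightened down on it.

- **Lid:** The nut already stood at about 2.9 rad, so it didn't need raising first. I slid the lid in under the washer and lowered it. Before I turned the nut, a camera fit put the lid's underside at about 39.9 mm, within about 1 mm of the box centre and within 0.005 rad of its direction. The later pictures show it still lying flat inside the lip.
- **Nut:** I spun it down in one grip, then gripped it again and tried to tighten it further. The top picture puts it at about -0.06 rad, at the light end of snug. The tool's own yaw had implied about -0.13 rad after the first grip and about -0.17 rad after the second, so the fingers must have slipped on the hub.
- **Snugness:** On the second grip the nut did not visibly turn, and the wrist moment rose by about 0.2 N m. I take that as snug, but I had no way to measure the washer's force on the lid directly.
- **Surroundings:** The network found the drip pan and swab jar within 3 pixels of where they started. The network had not found the candle at the start and I did not check it at the end, but the arm never worked near it.
- **Arm:** I handed in at about 25.5 s with the gripper open and clear of everything.

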